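# Dock the shoe tools in the bench drawer

## Task

Put the flat shoe tools away: pull the drawer of the box on the bench out to its stop, then slide every tool lying on the bench edgewise into a dock slot of its own inside the drawer, fully down with its handle towards the drawer front, and push the drawer fully shut. Leave the jar and the reflector clip on top of the box where they are.

Things in the scene. Friction and masses are not known exactly. Their poses are not given: they have to be found in the camera images.
- cabinet: Low wooden drawer box fixed on the bench, 200 deep (x) x 258 wide (y) x 74 mm high. Origin: centre of its underside, on the bench (z = 0). Its front is at x = -100 mm; the drawer comes out along its -x, towards the robot. Yaw varies by some 0.1 rad.
- drawer (a joint): Drawer travel, m: 0 shut, 0.18 pulled out to its stop; starts shut or up to 25 mm open; stays where it is left; about 2 N of friction.
- pull (a point): Middle of the drawer's steel pull bar: 10 mm thick, 90 mm long along the cabinet's y, standing 38 mm clear (bar axis) of the drawer's 12 mm front panel, on two posts 80 mm apart. The bar's axis is 40 mm above the bench, free below and above; the panel's top edge is at 62 mm. Axes are those of the cabinet.
- slot1 (a point): Dock in the drawer, the slot at the cabinet's +y side: its centre, on the drawer floor (14 mm above the bench); axes as the cabinet. Slots are 49 mm apart, 60 mm long along x (open at both ends and on top), 9 mm wide in y with rounded shoulders, 22 mm deep, down to the drawer floor; they move with the drawer.
- slot2 (a point): Dock in the drawer, the second from the +y side: its centre, on the drawer floor (14 mm above the bench); axes as the cabinet. Any tool fits any slot: its foot then lies flat on the floor between dock and front panel, tool origin 75 mm to -x of this point, tip to +x, with about 12 mm of play either way along x.
- slot3 (a point): Dock in the drawer, the second from the -y side: its centre, on the drawer floor (14 mm above the bench); axes as the cabinet. 
- slot4 (a point): Dock in the drawer, the slot at the cabinet's -y side: its centre, on the drawer floor (14 mm above the bench); axes as the cabinet. Inside, the drawer is 223 mm wide and its side walls stand 20 mm above the floor.
- shoehorn: Shoehorn: blade 32 mm high with a round end. Steel blade 4 mm thick, 90 long; wooden handle 60 x 24 x 24 mm on a flat steel foot 60 x 40 x 6 mm (30 mm high in all). Stands with the blade upright on edge, its lower edge level with the foot's underside. About 220 g, balance 30 mm from the origin to the tip. Origin: middle of the foot's underside; +x to the tip (handle -30..30 mm, blade 30..120), z up. None if absent (or held).
- shoehorn_blade (a point): On that tool: the middle of the blade's lower edge, 75 mm from the tool's origin towards the tip. Same axes as the tool.
- sole_scraper: Sole scraper: blade 34 mm high, square end. Steel blade 4 mm thick, 90 long; wooden handle 60 x 24 x 24 mm on a flat steel foot 60 x 40 x 6 mm (30 mm high in all). Stands with the blade upright on edge, its lower edge level with the foot's underside. About 220 g, balance 30 mm from the origin to the tip. Origin: middle of the foot's underside; +x to the tip (handle -30..30 mm, blade 30..120), z up. None if absent (or held).
- sole_scraper_blade (a point): On that tool: the middle of the blade's lower edge, 75 mm from the tool's origin towards the tip. Same axes as the tool.
- ice_scraper: Ice scraper: blade 26 mm high, its last 24 mm rising to 40 mm. Steel blade 4 mm thick, 90 long; wooden handle 60 x 24 x 24 mm on a flat steel foot 60 x 40 x 6 mm (30 mm high in all). Stands with the blade upright on edge, its lower edge level with the foot's underside. About 220 g, balance 30 mm from the origin to the tip. Origin: middle of the foot's underside; +x to the tip (handle -30..30 mm, blade 30..120), z up. None if absent (or held).
- ice_scraper_blade (a point): On that tool: the middle of the blade's lower edge, 75 mm from the tool's origin towards the tip. Same axes as the tool.
- tread_pick: Tread pick: slim blade 22 mm high, square end. Steel blade 4 mm thick, 90 long; wooden handle 60 x 24 x 24 mm on a flat steel foot 60 x 40 x 6 mm (30 mm high in all). Stands with the blade upright on edge, its lower edge level with the foot's underside. About 220 g, balance 30 mm from the origin to the tip. Origin: middle of the foot's underside; +x to the tip (handle -30..30 mm, blade 30..120), z up. None if absent (or held).
- tread_pick_blade (a point): On that tool: the middle of the blade's lower edge, 75 mm from the tool's origin towards the tip. Same axes as the tool.
- jar: Bystander: glass jar with steel screw lid, 62 mm across, 82 mm high, standing on top of the drawer box, in its middle or back part. Origin: centre of underside.
- clip: Bystander: orange plastic reflector clip, 50 x 24 x 15 mm, lying on top of the drawer box, in its middle or back part. Origin: centre of underside.
Things that resemble listed ones, but are neither listed nor needed, are in the scene too. Leave any green or red look-alike of the shoehorn alone.

How it is judged:
By the outcome, as a careful person would: the job done as asked, in the order asked, and still so for the second after the job is handed in, with the robot touching nothing.
Of shoehorn, sole_scraper, ice_scraper, tread_pick only 3 to 4 are there at a start; the rules pass over those that are not, and their reading is None.
At some moment in a run one of shoehorn, sole_scraper, ice_scraper, tread_pick may be knocked a few centimetres aside while the robot is not near it.
It also fails if it takes over 210 s, if anything falls off the work surface, if the arm or the gripper's body presses on something with over 40 N, if the wrist force passes 120 N, or if a joint passes its speed limit or range.

## Robot

A 6-joint arm with a two-finger parallel gripper is mounted at the origin on the work surface. World frame = base frame: x ahead of the robot, y to its left, z up, the work surface at z = 0. Lengths are in m, angles in rad, forces in N, time in s.
With the tool pointing down it reaches from about 0.3 to 0.875 m from the base axis. Payload 6.4 kg.
Tool frame: the origin (TCP) lies at the very end of the fingers, on their centre line; the grasp point (between the pads) lies 19 mm behind it; x points along the fingers, z is the direction in which the jaws open and shut, and the axes are right-handed (so a half turn about x gives the same grasp; the last joint's range is limited). The gripper opens to 85 mm and grips with 20 to 120 N. Pads are 22 mm wide; open, the fingers measure 114 mm over their backs; the gripper's body (76 mm by 85 mm) begins 54 mm behind the grasp point. The pads swing forward as they close: fully open they stand 13 mm farther back than shut.
Start: joints at [-1.396, 0.181, 1.607, -0, 1.354, -0.206], TCP at [0.214, -0.534, 0.231] pointing down, gripper open.
Joint ranges: [-2.99, 2.99], [-0.89, 2.07], [0.3, 2.58], [-1.14, 4.28], [0, 2.63], [-3.12, 3.12]. Speed limits (rad/s): [2.57, 2.57, 3.01, 3.14, 3.14, 3.14].

## Interface

Orientations are given as a unit quaternion [w, x, y, z].
In Python, from bench import ctrl, eyes, hand_in gives the robot as it stands. The module is installed in compiled form; this text tells all that it offers.
- The arm moves only by the tool step_arm, never from a script. Its arguments are lists of equal length, an entry for each row: "xyz": the shift along the world's x, y, z in mm, a list of three; "spin": the turn about the world's z in rad; "fingers": the opening in per cent of the stroke, from 0 (shut) to 100 (fully open). A call has 1 to 10 rows; each row is the pose to reach, as a shift and turn from the pose commanded when the call began; what a row does not reach only later rows make up. A row lasts 1/10 s, in which the tool goes at most 50 mm and 8.59 degrees, less where a joint would pass 70% of its speed; a pose out of reach is approached as far as the arm can. A call with a gripper value outside its range is refused whole. The fingers move at their own pace and stop on an object; the grip force is fixed at half the most. Time passes only in rows, so rows that repeat a pose let the fingers close. It gives the time, the measured TCP pose, the force and the opening at its end, in the units of the state.
- ctrl.get_obs(): the state, without advancing time (a new reading comes with each control period).
- eyes.camera(name): name is "side" or "top"; returns the picture (384x512x3 uint8, red, green, blue); there is no depth.
- eyes.camera_model(name): a dict with "vertical_fov" (degrees; the focal length in pixels is half the picture's height over the tangent of half this angle, whatever the lens; pixels are square), "cx", "cy" (the principal point, pixels), "dist_coeffs" ([k1, k2, p1, p2, k3] as OpenCV has them; the pictures are not rectified), "pose" (4x4, takes a point from camera to world coordinates). Camera axes: x right, y up, looking along -z (the intrinsics and any distortion apply to the point x, -y, -z); pixel columns grow to the right and rows downward; lengths in m; the calibration is good to about 2 mm. A picture is of the moment at which its call begins. camera_model takes no time and is no camera call.
- hand_in(): hands the job in, once; it reports no verdict.
The state is a dict: "time_s": time; "q": joint angles; "dq": joint speeds; "joint_efforts": joint torques, N m; "eef_pos": TCP position; "eef_rot": TCP orientation; "wrist_force": force on the tool from outside, world axes, zero at the start; "torque": the same for the moment, N m; "opening": opening from 0.0 (shut) to 1.0 (fully open).
Only numpy, scipy, OpenCV 4.12 (cv2) and the standard library are available. Lean on these libraries where they do the work, as an engineer would, in place of code of your own. Each camera call takes 0.05 s, during which the arm holds its last target.

## Working session

There is one attempt and no reset: what is moved stays moved. The work goes in short steps, Python scripts to look and compute and a tool call to move; the robot and the scene stay as the last step left them, time stands still between calls to the robot, and variables do not carry over. Pictures are saved under pics/ and viewed, and the job is handed in when it is done.

Besides the shell and the picture viewer there is one more tool, called after ">>>" by a JSON object that holds its "method" and its "body", one argument or row to a line. step_arm: Moves the arm, as the interface text tells. Its arguments: {"type":"object","properties":{"xyz":{"type":"array"},"spin":{"type":"array"},"fingers":{"type":"array"}},"required":["xyz","spin","fingers"]}

```bash
mkdir -p pics; ls
python3 - <<'E'
from bench import ctrl, eyes
import cv2
for n in("top","side"):
    im=eyes.camera(n); cv2.imwrite(f"pics/{n}0.png",im[:,:,::-1]); m=eyes.camera_model(n); print(n,m)
o=ctrl.get_obs(); print(o)
E
```

```text
pics
top {'vertical_fov': 50.09683690225738, 'cx': 257.1876188347554, 'cy': 187.68067921866418, 'dist_coeffs': array([-0.08774893,  0.        ,  0.        ,  0.        ,  0.        ]), 'pose': array([[-0.00166876,  0.98492747, -0.17295982,  0.36281389],
       [-0.99963782, -0.00628869, -0.02616644,  0.01902803],
       [-0.02685974,  0.17285351,  0.98458124,  1.03087042],
       [ 0.        ,  0.        ,  0.        ,  1.        ]])}
side {'vertical_fov': 45.55232063265672, 'cx': 249.37668272621593, 'cy': 187.39618388073913, 'dist_coeffs': array([0.06037444, 0.        , 0.        , 0.        , 0.        ]), 'pose': array([[-0.956442  ,  0.15214433, -0.24914011,  0.26153631],
       [-0.29180095, -0.52288868,  0.80089926,  0.90180573],
       [-0.00842026,  0.83871302,  0.54450856,  0.67017686],
       [ 0.        ,  0.        ,  0.        ,  1.        ]])}
{'time_s': 0.1, 'q': array([-1.39630697e+00,  1.81491618e-01,  1.60790057e+00,  1.31447765e-05,
        1.35381577e+00, -2.06285671e-01]), 'dq': array([ 0.00069416, -0.00220594, -0.00374403,  0.00011351, -0.0019037 ,
        0.00116982]), 'joint_efforts': array([-3.13632768e-05, -4.45882595e+01, -3.52238560e+01, -2.41499738e-04,
        4.19675474e-03,  4.10206133e-05]), 'eef_pos': array([ 0.2136324 , -0.5333039 ,  0.23046386]), 'eef_rot': array([ 0.58519035,  0.39675983,  0.58597854, -0.39593313]), 'wrist_force': array([-0.03229911,  0.25720007, -0.32331964]), 'torque': array([ 0.01619087, -0.01815532, -0.00266666]), 'opening': 0.9997729705896492}
```

View pics/top0.png

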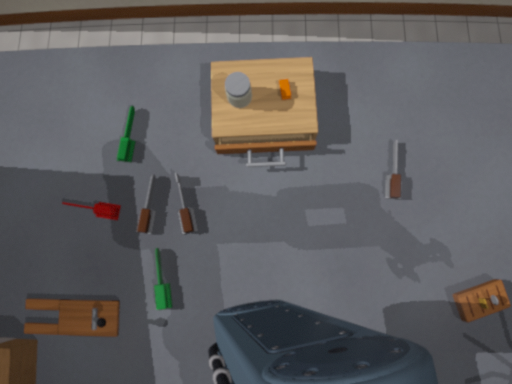

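View pics/side0.png

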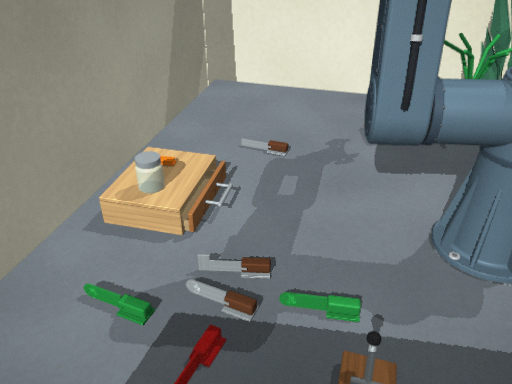

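```bash
cat > h.py <<'E'
import numpy as np, cv2
from bench import ctrl, eyes
def K(m,h=384):
    f=h/2/np.tan(np.radians(m["vertical_fov"])/2)
    return np.array([[f,0,m["cx"]],[0,f,m["cy"]],[0,0,1.]])
def ray(n,uv):
    m=eyes.camera_model(n)
    p=cv2.undistortPoints(np.array(uv,float).reshape(-1,1,2),K(m),m["dist_coeffs"]).reshape(-1,2)
    d=np.c_[p[:,0],-p[:,1],-np.ones(len(p))]@m["pose"][:3,:3].T
    return m["pose"][:3,3],d
def onz(n,uv,z):
    c,d=ray(n,uv); return c+d*((z-c[2])/d[:,2])[:,None]
def proj(n,P):
    m=eyes.camera_model(n); P=np.array(P,float).reshape(-1,3)
    q=(P-m["pose"][:3,3])@m["pose"][:3,:3]
    q=q*[1,-1,-1]
    return cv2.projectPoints(q,np.zeros(3),np.zeros(3),K(m),m["dist_coeffs"])[0].reshape(-1,2)
def snap(tag,names=("top","side")):
    r={}
    for n in names:
        im=eyes.camera(n)[:,:,::-1].copy(); cv2.imwrite(f"pics/{n}{tag}.png",im); r[n]=im
    return r
def crop(im,box,s,fn):
    x0,y0,x1,y1=box
    cv2.imwrite(f"pics/{fn}.png",cv2.resize(im[y0:y1,x0:x1],None,fx=s,fy=s,interpolation=cv2.INTER_CUBIC))
E
python3 - <<'E'
from h import *
t=cv2.imread("pics/top0.png"); s=cv2.imread("pics/side0.png")
crop(t,(200,45,330,175),4,"c1"); crop(t,(120,160,220,250),6,"c2"); 
crop(t,(360,130,430,210),6,"c3")
E
```

```text
(no output)
```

View pics/c1.png

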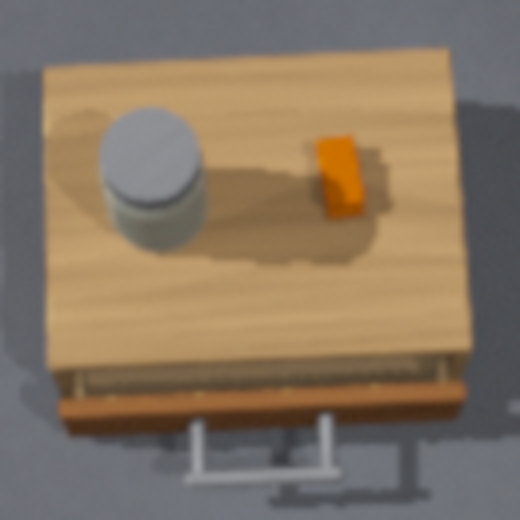

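View pics/c2.png

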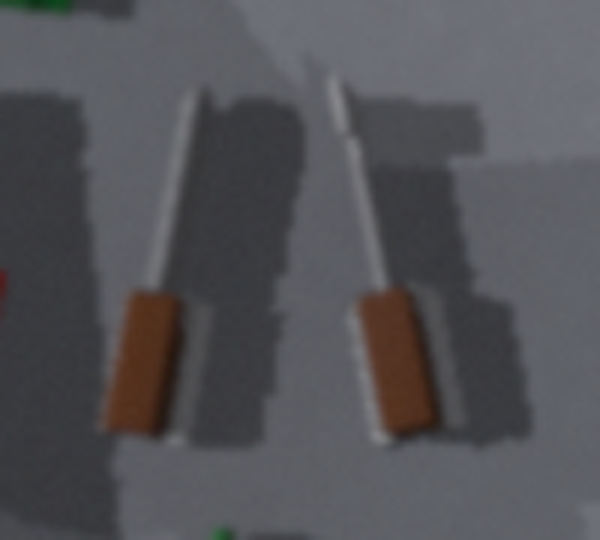

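View pics/c3.png

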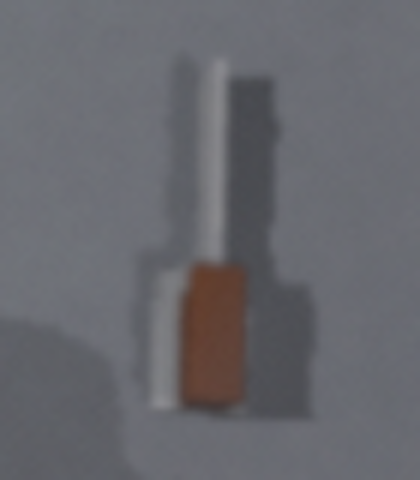

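Run:
```python
from h import *
def c(p,o,s): return (np.array(p,float)+.5)/s-.5+o
P=onz("top",c([(44,68),(447,48),(471,347),(48,365)],(200,45),4),.074); print(P.round(4))
print("depth",np.linalg.norm(P[0]-P[3]),np.linalg.norm(P[1]-P[2]),"w",np.linalg.norm(P[0]-P[1]),np.linalg.norm(P[3]-P[2]))
a=P[1]-P[0]; b=P[2]-P[3]; d=P[0]-P[3]; e=P[1]-P[2]
for v in(a,b): print("yaw",np.arctan2(v[0],-v[1]))
for v in(d,e): print("yaw",np.arctan2(v[1],v[0]))
print("ctr",P.mean(0))
B=onz("top",c([(187,480),(340,473)],(200,45),4),.043);print("bar",B,B.mean(0),np.linalg.norm(B[0]-B[1]))
# panel top front edge
F=onz("top",c([(67,413),(465,394)],(200,45),4),.062);print("panel",F)
# tools: handle top corners z=.03
for nm,pts,tip,o in (("shoe",[(132,290),(180,292),(155,433),(103,431)],(192,92),(120,160)),("ice",[(358,292),(408,288),(440,425),(390,434)],(335,78),(120,160)),("third",[(190,265),(245,265),(243,403),(181,403)],(219,62),(360,130))):
    H=onz("top",c(pts,o,6),.03); T=onz("top",c([tip],o,6),{"shoe":.03,"ice":.04,"third":.03}[nm])[0]
    m=H.mean(0); v=T-m; f=(H[0]+H[1])/2-(H[2]+H[3])/2
    print(nm,H.round(4).tolist(),m.round(4),"yawT",np.arctan2(v[1],v[0]),np.linalg.norm(v),"yawH",np.arctan2(f[1],f[0]),np.linalg.norm(f), T)
# side view check
print(proj("side",P).round(1)); print(proj("side",B).round(1))
from scipy.spatial.transform import Rotation as R
q=ctrl.get_obs()["eef_rot"]; print(R.from_quat([q[1],q[2],q[3],q[0]]).as_matrix().round(3))
```

```text
[[ 0.856   0.162   0.074 ]
 [ 0.866  -0.093   0.074 ]
 [ 0.6685 -0.1016  0.074 ]
 [ 0.6596  0.1551  0.074 ]]
depth 0.19653046035582253 0.19769930218011048 w 0.25511456050131887 0.25692727967747075
yaw 0.039202364733075534
yaw 0.03465397103615918
yaw 0.03473681253594065
yaw 0.04391887548592377
ctr [0.76250541 0.03061832 0.074     ]
bar [[ 0.59431958  0.07189233  0.043     ]
 [ 0.59801502 -0.02249454  0.043     ]] [0.5961673 0.0246989 0.043    ] 0.09445918151904419
panel [[ 0.63257108  0.14454084  0.062     ]
 [ 0.64243559 -0.09859988  0.062     ]]
shoe [[0.4893, 0.3337, 0.03], [0.4884, 0.3133, 0.03], [0.4301, 0.3214, 0.03], [0.4309, 0.3433, 0.03]] [0.4597 0.3279 0.03  ] yawT -0.14078549151942488 0.11445201645849612 yawH -0.15101113883687056 0.059050175354419206 [0.57300236 0.31186819 0.03      ]
ice [[0.4882, 0.2386, 0.03], [0.4898, 0.2178, 0.03], [0.4334, 0.2032, 0.03], [0.4298, 0.2237, 0.03]] [0.4603 0.2208 0.03  ] yawT 0.23696686745783574 0.1197685499751505 yawH 0.2516878807931164 0.05925968027021335 [0.5763172  0.24882917 0.04      ]
third [[0.5717, -0.2885, 0.03], [0.5716, -0.3116, 0.03], [0.5137, -0.3072, 0.03], [0.5138, -0.2814, 0.03]] [ 0.5427 -0.2972  0.03  ] yawT -0.07872984672403577 0.11681400255077345 yawH -0.09964417124827728 0.05821512335254787 [ 0.65916243 -0.30634311  0.03      ]
[[ 99.2 197.2]
 [147.3 147. ]
 [215.4 155.2]
 [178.6 209.4]]
[[219.6 204.8]
 [231.  184.1]]
[[-0.     0.928  0.372]
 [ 0.002  0.372 -0.928]
 [-1.     0.    -0.002]]
```

>>> {"method": "step_arm", "body": {
  "xyz": [
    [27, 40, 0],
    [54, 80, 0],
    [81, 120, 0],
    [108, 160, 0],
    [135, 200, 0],
    [162, 240, 0],
    [189, 280, 0],
    [216, 320, 0],
    [243, 360, 0],
    [270, 400, 0]
  ],
  "spin": [0.12, 0.24, 0.36, 0.48, 0.6, 0.73, 0.85, 0.98, 1.1, 1.227],
  "fingers": [35, 35, 35, 35, 35, 35, 35, 35, 35, 35]
}}

```text
time_s: 1.1
eef_pos: [0.4843, -0.1319, 0.2311]
eef_rot: [0.707, -0.015, 0.707, 0.015]
wrist_force: [0.1, 0.0, 0.4]
opening: 0.351
```

Run:
```python
from h import *
snap("1"); o=ctrl.get_obs(); print(o["time_s"],o["eef_pos"],o["opening"])
```

```text
1.2 [ 0.48559417 -0.12876489  0.23098742] 0.35473733406895724
```

View pics/top1.png

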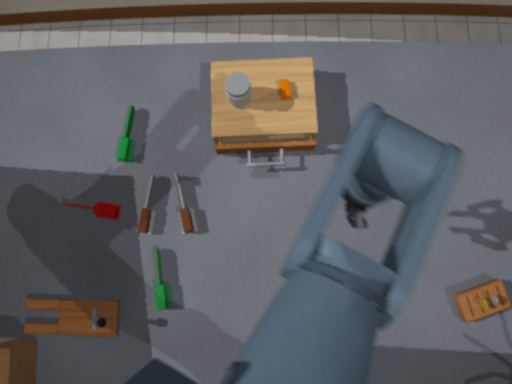

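View pics/side1.png

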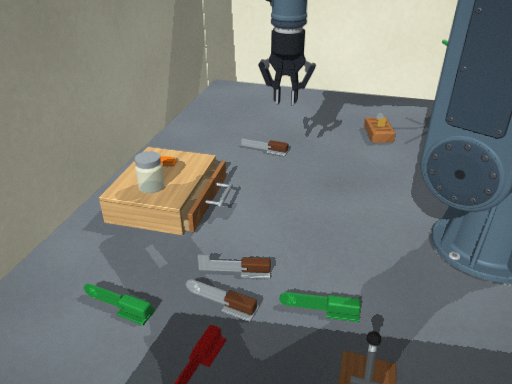

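>>> {"method": "step_arm", "body": {
  "xyz": [
    [28, 40, 0],
    [56, 80, 0],
    [84, 120, -20],
    [112, 157, -50],
    [112, 157, -90],
    [112, 157, -110],
    [112, 157, -110],
    [112, 157, -110]
  ],
  "spin": [0, 0, 0, 0, 0, 0, 0, 0],
  "fingers": [35, 35, 35, 35, 35, 35, 35, 35]
}}

```text
time_s: 2.0
eef_pos: [0.5956, 0.0226, 0.1214]
eef_rot: [0.707, -0.013, 0.707, 0.013]
wrist_force: [0.1, 0.9, 1.4]
opening: 0.351
```

Run:
```python
from h import *
s=snap("2",("side",)); o=ctrl.get_obs(); print(o["time_s"],o["eef_pos"],o["opening"])
from scipy.spatial.transform import Rotation as R
q=o["eef_rot"]; print(R.from_quat([q[1],q[2],q[3],q[0]]).as_matrix().round(3))
crop(s["side"],(160,100,300,240),4,"c4")
```

```text
2.05 [0.59653692 0.02238047 0.12267656] 0.3521804759527038
[[ 0.002 -0.036  0.999]
 [-0.     0.999  0.036]
 [-1.    -0.     0.002]]
```

View pics/c4.png

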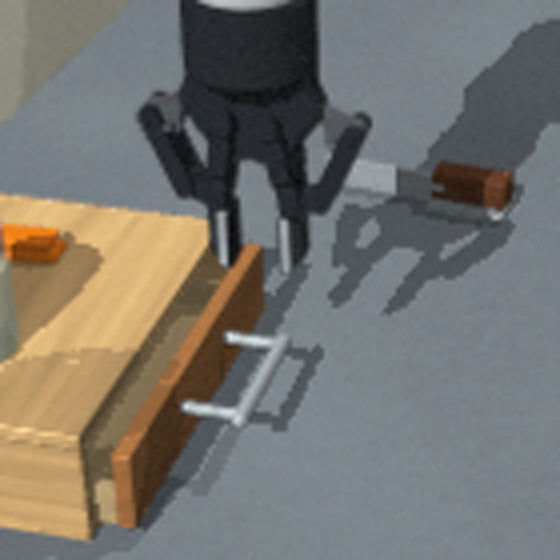

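>>> {"method": "step_arm", "body": {
  "xyz": [
    [0, 0, -25],
    [0, 0, -50],
    [0, 0, -70],
    [0, 0, -85],
    [0, 0, -98],
    [0, 0, -98],
    [0, 0, -98]
  ],
  "spin": [0, 0, 0, 0, 0, 0, 0],
  "fingers": [35, 35, 35, 35, 35, 35, 35]
}}

```text
time_s: 2.75
eef_pos: [0.5963, 0.023, 0.024]
eef_rot: [0.707, -0.013, 0.707, 0.013]
wrist_force: [0.7, 0.9, 0.8]
opening: 0.348
```

Run:
```python
from h import *
s=snap("3",("side",)); o=ctrl.get_obs(); print(o["time_s"],o["eef_pos"],o["wrist_force"])
crop(s["side"],(160,100,300,240),4,"c5")
```

```text
2.8 [0.59665252 0.0229576  0.02439807] [-0.03686463 -0.59868594  0.49552277]
```

View pics/c5.png

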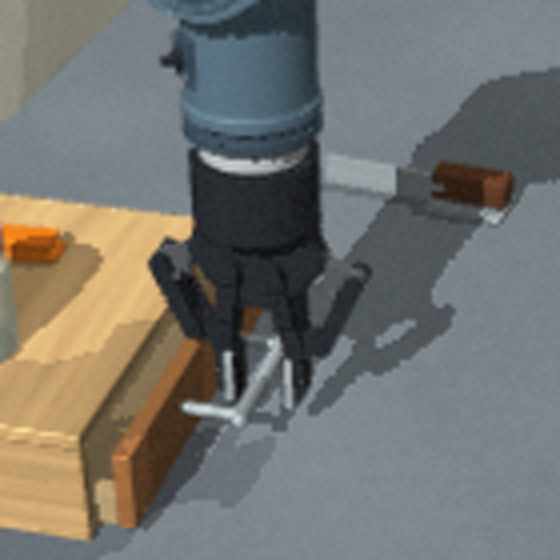

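>>> {"method": "step_arm", "body": {
  "xyz": [
    [0, 0, 0],
    [0, 0, 0],
    [0, 0, 0],
    [0, 0, 0],
    [0, 0, 0],
    [0, 0, 0]
  ],
  "spin": [0, 0, 0, 0, 0, 0],
  "fingers": [0, 0, 0, 0, 0, 0]
}}

```text
time_s: 3.4
eef_pos: [0.5967, 0.0231, 0.0245]
eef_rot: [0.708, -0.013, 0.706, 0.013]
wrist_force: [-0.9, 0.6, 6.4]
opening: 0.088
```

>>> {"method": "step_arm", "body": {
  "xyz": [
    [-8, 0, 0],
    [-24, -1, 0],
    [-44, -2, 0],
    [-64, -2, 0],
    [-84, -3, 0],
    [-104, -4, 0],
    [-120, -4, 0],
    [-132, -5, 0],
    [-140, -5, 0],
    [-145, -5, 0]
  ],
  "spin": [0, 0, 0, 0, 0, 0, 0, 0, 0, 0],
  "fingers": [0, 0, 0, 0, 0, 0, 0, 0, 0, 0]
}}

```text
time_s: 4.4
eef_pos: [0.4514, 0.0176, 0.0245]
eef_rot: [0.708, -0.014, 0.706, 0.013]
wrist_force: [1.5, -1.6, 6.4]
opening: 0.086
```

Now slowly to the stop.

>>> {"method": "step_arm", "body": {
  "xyz": [
    [-5, 0, 0],
    [-9, 0, 0],
    [-12, 0, 0],
    [-15, -1, 0],
    [-18, -1, 0],
    [-20, -1, 0],
    [-22, -1, 0]
  ],
  "spin": [0, 0, 0, 0, 0, 0, 0],
  "fingers": [0, 0, 0, 0, 0, 0, 0]
}}

```text
time_s: 5.1
eef_pos: [0.4331, 0.0168, 0.0247]
eef_rot: [0.711, -0.013, 0.703, 0.012]
wrist_force: [21.3, 4.9, -14.3]
opening: 0.093
```

>>> {"method": "step_arm", "body": {
  "xyz": [
    [2, 0, 0],
    [4, 0, 0],
    [4, 0, 0],
    [4, 0, 0],
    [4, 0, 0],
    [4, 0, 0],
    [4, 0, 20],
    [4, 0, 50],
    [4, 0, 90],
    [4, 0, 130]
  ],
  "spin": [0, 0, 0, 0, 0, 0, 0, 0, 0, 0],
  "fingers": [0, 0, 32, 32, 32, 32, 32, 32, 32, 32]
}}

```text
time_s: 6.1
eef_pos: [0.4318, 0.0174, 0.1541]
eef_rot: [0.706, -0.013, 0.708, 0.013]
wrist_force: [0.9, 0.1, -0.3]
opening: 0.323
```

Run:
```python
from h import *
s=snap("4",("side",)); o=ctrl.get_obs(); print(o["time_s"],o["eef_pos"],o["wrist_force"])
```

```text
6.15 [0.43608123 0.01657321 0.16082468] [4.63435783 1.86501353 4.10374817]
```

View pics/side4.png

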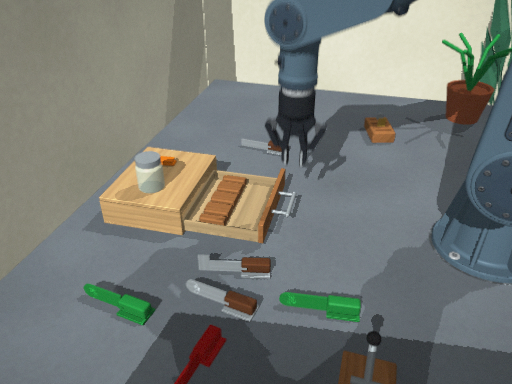

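>>> {"method": "step_arm", "body": {
  "xyz": [
    [10, -25, 10],
    [25, -60, 20],
    [40, -100, 20],
    [55, -140, 20],
    [70, -180, 20],
    [85, -220, 20],
    [100, -255, 20],
    [115, -285, 20],
    [125, -310, 20],
    [128, -316, 20]
  ],
  "spin": [-0.14, -0.28, -0.42, -0.56, -0.7, -0.84, -0.98, -1.12, -1.26, -1.4],
  "fingers": [60, 60, 60, 60, 60, 60, 60, 60, 60, 60]
}}

```text
time_s: 7.15
eef_pos: [0.561, -0.3017, 0.1724]
eef_rot: [0.547, 0.447, 0.547, -0.448]
wrist_force: [-0.1, 0.4, 0.2]
opening: 0.598
```

>>> {"method": "step_arm", "body": {
  "xyz": [
    [0, 0, 0],
    [0, 0, 0],
    [0, 0, 0],
    [0, 0, 0]
  ],
  "spin": [-0.14, -0.28, -0.29, -0.29],
  "fingers": [60, 60, 60, 60]
}}

```text
time_s: 7.55
eef_pos: [0.5605, -0.2987, 0.1728]
eef_rot: [-0.48, -0.519, -0.48, 0.519]
wrist_force: [0.1, 0.1, -0.2]
opening: 0.598
```

Run:
```python
from h import *
s=snap("5"); o=ctrl.get_obs(); print(o["time_s"],o["eef_pos"],o["opening"])
from scipy.spatial.transform import Rotation as R
q=o["eef_rot"]; M=R.from_quat([q[1],q[2],q[3],q[0]]).as_matrix(); print("jaw",np.arctan2(M[1,2],M[0,2]),M[:,0])
crop(s["top"],(200,45,330,235),4,"c6")
crop(s["side"],(160,60,360,210),4,"c7")
```

```text
7.65 [ 0.56063002 -0.29868149  0.17305093] 0.6026538661139532
jaw -1.650177396258237 [-2.60452670e-04  1.86392901e-04 -9.99999949e-01]
```

View pics/top5.png

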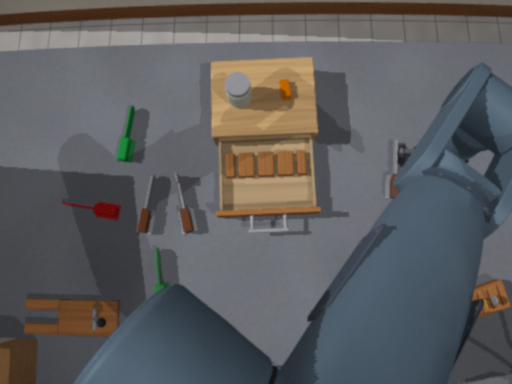

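View pics/c6.png

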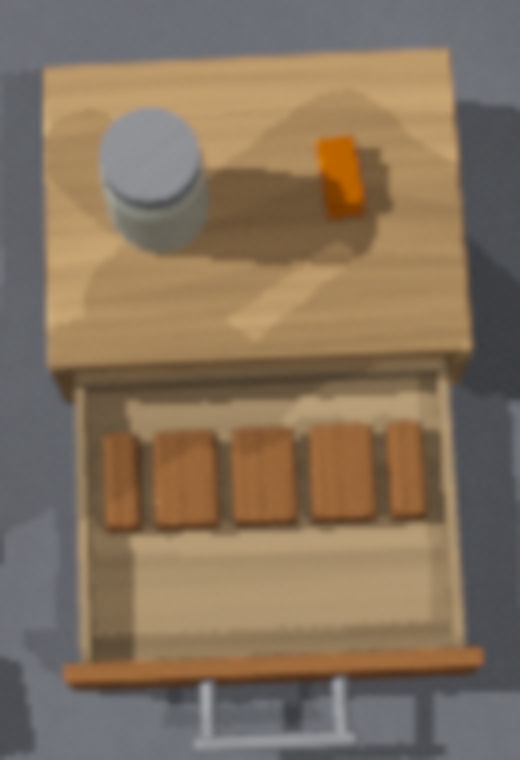

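View pics/c7.png

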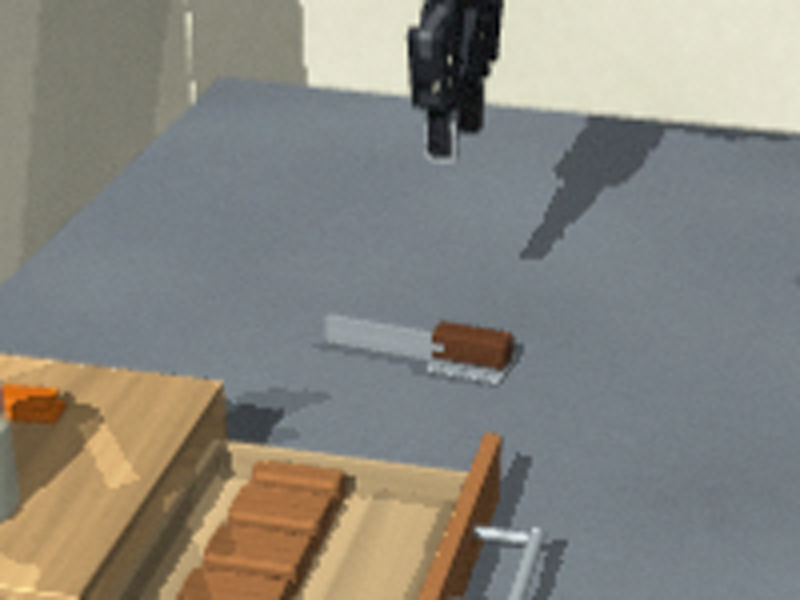

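Run:
```python
from h import *
def c(p,o=(200,45),s=4): return (np.array(p,float)+.5)/s-.5+o
t=cv2.imread("pics/top5.png")
# dock blocks: reddish mask
x0,y0,x1,y1=220,145,312,182
hsv=cv2.cvtColor(cv2.resize(t[y0:y1,x0:x1],None,fx=8,fy=8,interpolation=cv2.INTER_CUBIC),cv2.COLOR_BGR2HSV)
print(hsv[150,::24].tolist())
m=((hsv[...,1]>140)&(hsv[...,2]>90)).astype(np.uint8)*255
cv2.imwrite("pics/m1.png",m)
cs,_=cv2.findContours(m,cv2.RETR_EXTERNAL,cv2.CHAIN_APPROX_NONE)
for k in sorted([k for k in cs if cv2.contourArea(k)>3000],key=lambda k:k[:,0,0].min()):
    r=cv2.minAreaRect(k); b=cv2.boxPoints(r); W=onz("top",c(b,(x0,y0),8),.034)
    print(W[:,:2].round(4).tolist(), W[:,:2].mean(0).round(4))
B=onz("top",c([(195,744),(354,738)]),.043);print("bar",B,B.mean(0), (B[0]-B[1]))
P=onz("top",c([(64,668),(483,652)]),.062);print("panel front top",P)
Q=onz("top",c([(76,390),(88,660),(445,370),(462,642)]),.034);print("walls",Q)
```

```text
[[17, 87, 146], [16, 97, 97], [14, 135, 125], [13, 161, 133], [13, 161, 133], [14, 136, 86], [14, 123, 118], [14, 156, 154], [14, 158, 153], [14, 157, 153], [14, 156, 152], [14, 161, 135], [17, 105, 95], [14, 154, 151], [14, 159, 154], [14, 160, 150], [14, 157, 153], [14, 160, 150], [14, 136, 105], [14, 123, 112], [14, 160, 155], [15, 160, 153], [14, 155, 153], [14, 159, 152], [14, 160, 143], [16, 106, 91], [14, 159, 141], [14, 160, 150], [14, 159, 149], [16, 116, 97], [17, 98, 117]]
[[0.6272, 0.1247], [0.6274, 0.1025], [0.565, 0.1007], [0.5647, 0.1227]] [0.5961 0.1127]
[[0.6266, 0.0944], [0.6277, 0.0543], [0.5664, 0.0522], [0.5653, 0.0918]] [0.5965 0.0732]
[[0.6286, 0.0452], [0.6296, 0.0051], [0.5683, 0.0037], [0.5673, 0.0434]] [0.5985 0.0243]
[[0.6302, -0.003], [0.6316, -0.0437], [0.5702, -0.0452], [0.5687, -0.0049]] [ 0.6002 -0.0242]
[[0.6315, -0.0506], [0.6329, -0.0738], [0.5719, -0.0764], [0.5705, -0.0534]] [ 0.6017 -0.0636]
bar [[ 0.43176092  0.06663128  0.043     ]
 [ 0.43496912 -0.02876743  0.043     ]] [0.43336502 0.01893192 0.043     ] [-0.0032082   0.09539871  0.        ]
panel front top [[ 0.47578006  0.14383878  0.062     ]
 [ 0.48405624 -0.10498085  0.062     ]]
walls [[ 0.65532923  0.14272073  0.034     ]
 [ 0.48391497  0.13275237  0.034     ]
 [ 0.66626333 -0.08987254  0.034     ]
 [ 0.49378743 -0.09591055  0.034     ]]
```

View pics/m1.png

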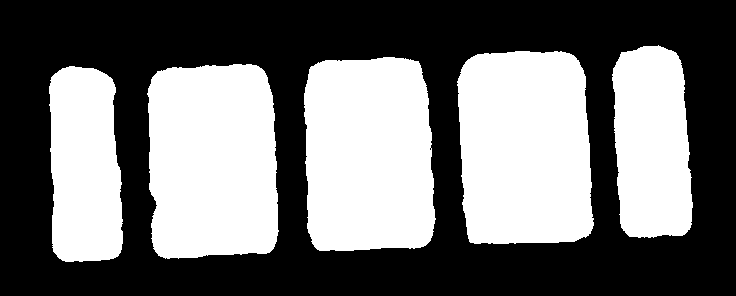

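>>> {"method": "step_arm", "body": {
  "xyz": [
    [0, 0, -30],
    [0, 0, -70],
    [0, 0, -110],
    [0, 0, -140],
    [0, 0, -155],
    [0, 0, -163],
    [0, 0, -163]
  ],
  "spin": [0, 0, 0, 0, 0, 0, 0],
  "fingers": [60, 60, 60, 60, 60, 60, 60]
}}

```text
time_s: 8.35
eef_pos: [0.5608, -0.2988, 0.0101]
eef_rot: [-0.479, -0.52, -0.479, 0.52]
wrist_force: [-0.4, -0.3, 0.1]
opening: 0.6
```

Run:
```python
from h import *
s=snap("6",("side",)); o=ctrl.get_obs(); print(o["time_s"],o["eef_pos"],o["wrist_force"])
crop(s["side"],(200,60,340,180),5,"c8")
```

```text
8.4 [ 0.56140043 -0.29931645  0.01126507] [-0.05556077  0.20525232  0.1611978 ]
```

View pics/c8.png

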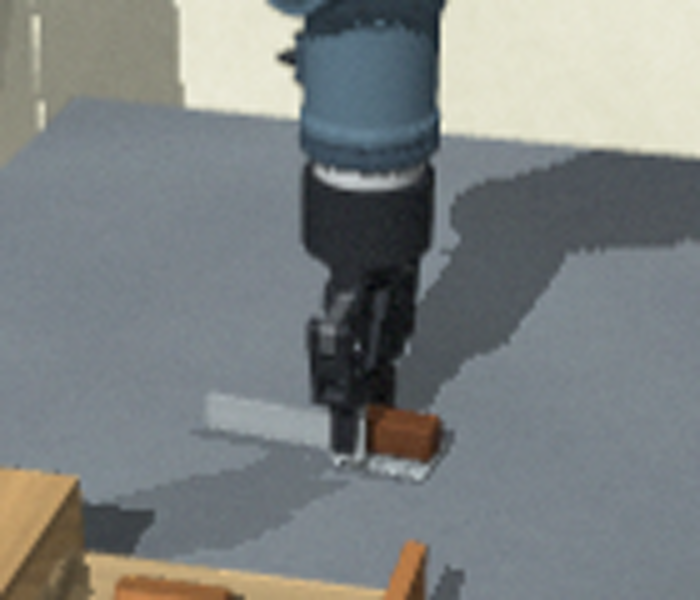

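>>> {"method": "step_arm", "body": {
  "xyz": [
    [0, 0, 0],
    [0, 0, 0],
    [0, 0, 0],
    [0, 0, 0],
    [0, 0, 0],
    [0, 0, 0]
  ],
  "spin": [0, 0, 0, 0, 0, 0],
  "fingers": [0, 0, 0, 0, 0, 0]
}}

```text
time_s: 9.0
eef_pos: [0.5621, -0.2999, 0.0125]
eef_rot: [0.48, 0.52, 0.478, -0.52]
wrist_force: [-0.0, -0.7, 6.0]
opening: 0.262
```

>>> {"method": "step_arm", "body": {
  "xyz": [
    [0, 0, 10],
    [0, 0, 30],
    [0, 0, 60],
    [0, 0, 90],
    [0, 0, 110],
    [0, 0, 110],
    [0, 0, 110]
  ],
  "spin": [0, 0, 0, 0, 0, 0, 0],
  "fingers": [0, 0, 0, 0, 0, 0, 0]
}}

```text
time_s: 9.7
eef_pos: [0.5605, -0.2986, 0.1202]
eef_rot: [0.479, 0.52, 0.479, -0.52]
wrist_force: [-1.3, 0.4, -2.4]
opening: 0.265
```

Run:
```python
from h import *
s=snap("7",("side","top")); o=ctrl.get_obs(); print(o["time_s"],o["eef_pos"],o["wrist_force"],o["opening"])
crop(s["side"],(200,20,340,140),5,"c9")
```

```text
9.8 [ 0.55960833 -0.29796369  0.11841574] [-0.51354049 -0.21916976 -1.74588462] 0.2664606425436385
```

View pics/c9.png

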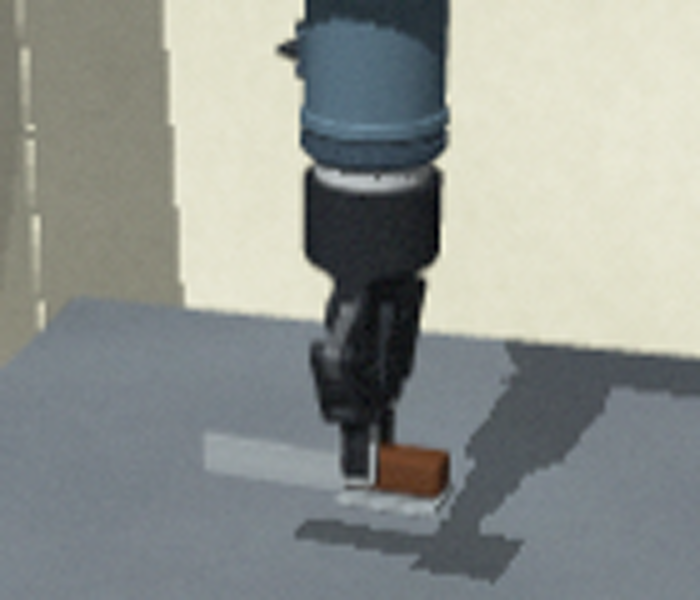

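View pics/top7.png

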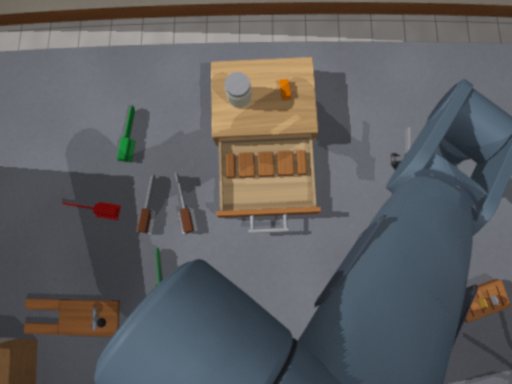

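>>> {"method": "step_arm", "body": {
  "xyz": [
    [-2, 30, 0],
    [-4, 70, 0],
    [-7, 115, 0],
    [-10, 160, 0],
    [-13, 200, 0],
    [-15, 230, 0],
    [-16, 244, 0],
    [-16, 247, 0],
    [-16, 247, 0],
    [-16, 247, 0]
  ],
  "spin": [0.01, 0.03, 0.05, 0.07, 0.09, 0.11, 0.116, 0.116, 0.116, 0.116],
  "fingers": [0, 0, 0, 0, 0, 0, 0, 0, 0, 0]
}}

```text
time_s: 10.8
eef_pos: [0.5449, -0.0531, 0.12]
eef_rot: [0.508, 0.492, 0.508, -0.492]
wrist_force: [0.0, 1.0, -1.5]
opening: 0.266
```

```bash
cat >> h.py <<'E'
def st():
    from scipy.spatial.transform import Rotation as R
    o=ctrl.get_obs(); q=o["eef_rot"]; M=R.from_quat([q[1],q[2],q[3],q[0]]).as_matrix()
    print("t",round(o["time_s"],2),"pos",o["eef_pos"].round(4),"jaw",round(np.arctan2(M[1,2],M[0,2]),4),"F",o["wrist_force"].round(1),"op",round(o["opening"],3)); return o
E
python3 - <<'E'
from h import *
s=snap("8",("side","top")); st()
crop(s["side"],(150,60,310,220),5,"c10")
crop(s["top"],(200,100,360,230),5,"c11")
E
```

```text
t 10.9 pos [ 0.5449 -0.0532  0.1202] jaw -1.5388 F [ 0.1 -0.8 -1.6] op 0.266
```

View pics/c10.png

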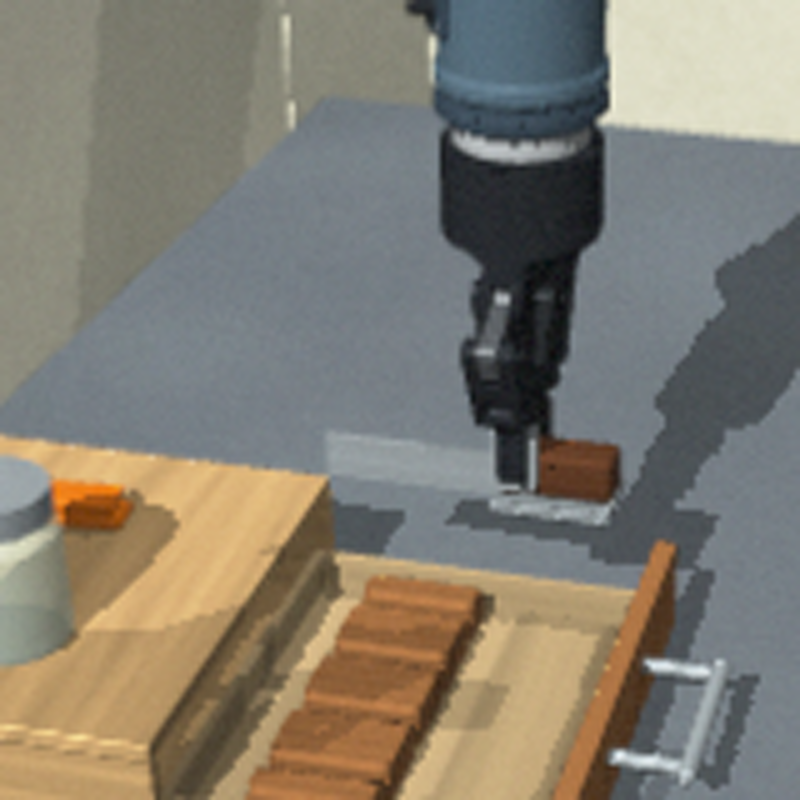

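View pics/c11.png

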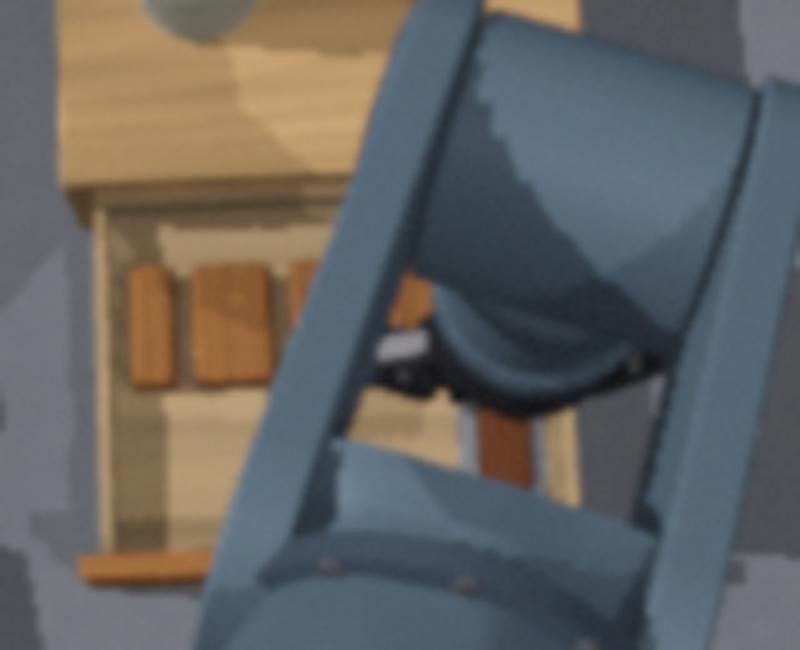

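Run:
```python
from h import *
def c(p,o,s): return (np.array(p,float)+.5)/s-.5+o
H=onz("top",c([(480,484),(533,487)],(200,100),5),.1385); print(H, H.mean(0))
# side: handle rear-top corner, blade tip top & foot corner
for nm,p in (("tip top",[0.5449+.102,-.0532+.004,.142]),("tip bottom",[0.5449+.102,-.0532+.004,.108]),("handle rear top +y",[.5449-.048,-.0532-.002+.012,.138]),("handle front",[.5449+.012,-.0532+.012,.138])):
    u=proj("side",p)[0]; print(nm,((u-[150,60]+.5)*5-.5).round(0))
```

```text
[[ 0.49961336 -0.04153347  0.1385    ]
 [ 0.49813827 -0.06474641  0.1385    ]] [ 0.49887581 -0.05313994  0.1385    ]
tip top [326. 413.]
tip bottom [329. 473.]
handle rear top +y [613. 466.]
handle front [493. 452.]
```

Run:
```python
from h import *
s=cv2.imread("pics/side8.png")
x0,y0,k=205,130,9
im=cv2.resize(s[y0:y0+50,x0:x0+80],None,fx=k,fy=k,interpolation=cv2.INTER_CUBIC)
a=.032; ox,oy=.5449-.018,-.0532-.0006; zb=.108
def W(x,y,z): return [ox+x*np.cos(a)-y*np.sin(a),oy+x*np.sin(a)+y*np.cos(a),zb+z]
pts=[(120,0,22),(120,0,0),(30,0,22),(-30,12,30),(30,12,30),(-30,-12,30),(-30,12,6),(-30,20,0),(30,20,0)]
for p in pts:
    u=proj("side",W(*[v/1000 for v in p]))[0]; q=((u-[x0,y0]+.5)*k-.5).round().astype(int)
    cv2.circle(im,tuple(int(v) for v in q),4,(0,0,255),-1)
cv2.imwrite("pics/c12.png",im)
```

```text
(no output)
```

View pics/c12.png

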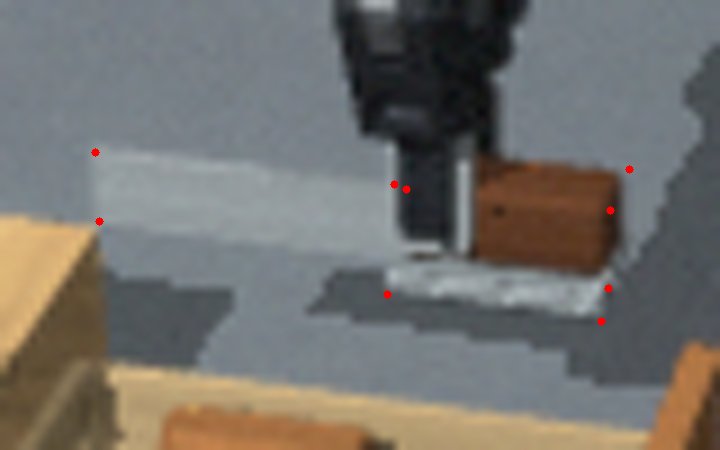

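>>> {"method": "step_arm", "body": {
  "xyz": [
    [0, 1, -15],
    [0, 1, -35],
    [0, 1, -50],
    [0, 1, -62],
    [0, 1, -64],
    [0, 1, -64],
    [0, 1, -64]
  ],
  "spin": [0.005, 0.005, 0.005, 0.005, 0.005, 0.005, 0.005],
  "fingers": [0, 0, 0, 0, 0, 0, 0]
}}

```text
time_s: 11.6
eef_pos: [0.5454, -0.051, 0.0569]
eef_rot: [0.51, 0.49, 0.509, -0.49]
wrist_force: [0.7, -0.1, -2.1]
opening: 0.265
```

Run:
```python
from h import *
s=snap("9",("side","top")); st()
crop(s["side"],(190,140,290,220),8,"c13")
crop(s["top"],(200,100,360,230),5,"c14")
```

```text
t 11.7 pos [ 0.5455 -0.051   0.0572] jaw -1.5319 F [ 0.2 -0.6 -1.9] op 0.263
```

View pics/c13.png

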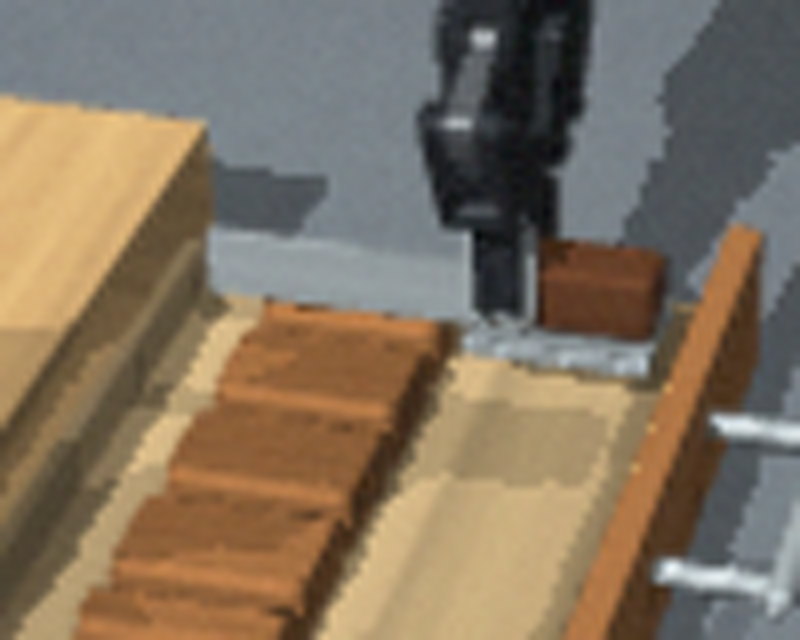

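View pics/c14.png

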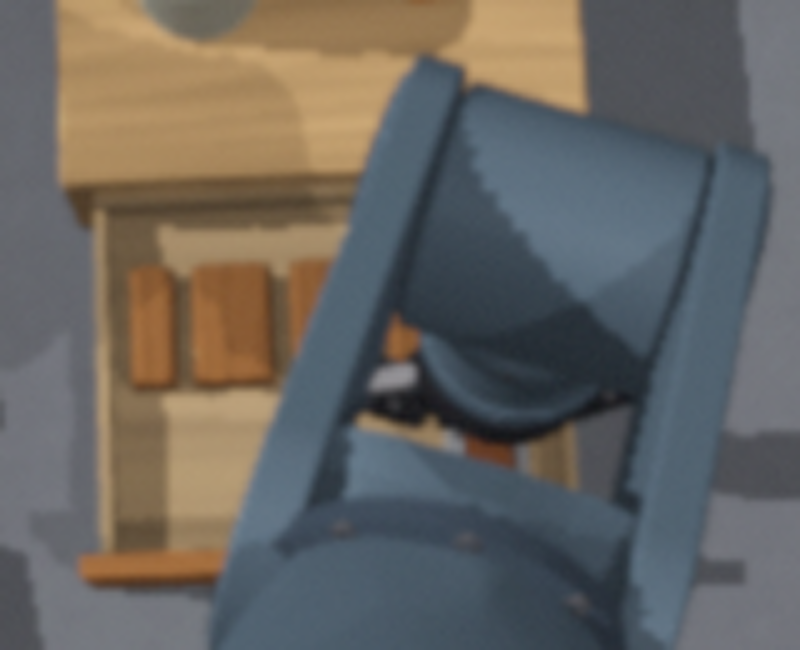

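>>> {"method": "step_arm", "body": {
  "xyz": [
    [0, 0, -4],
    [0, 0, -8],
    [0, 0, -12],
    [0, 0, -15],
    [0, 0, -18],
    [0, 0, -18]
  ],
  "spin": [0, 0, 0, 0, 0, 0],
  "fingers": [0, 0, 0, 0, 0, 0]
}}

```text
time_s: 12.3
eef_pos: [0.5443, -0.0507, 0.0376]
eef_rot: [0.509, 0.49, 0.51, -0.49]
wrist_force: [-0.7, 0.2, -1.6]
opening: 0.265
```

Run:
```python
from h import *
s=snap("10",("side",)); st()
crop(s["side"],(190,140,290,220),8,"c15")
```

```text
t 12.35 pos [ 0.5445 -0.0508  0.0379] jaw -1.532 F [-0.7  0.6 -1.8] op 0.264
```

View pics/c15.png

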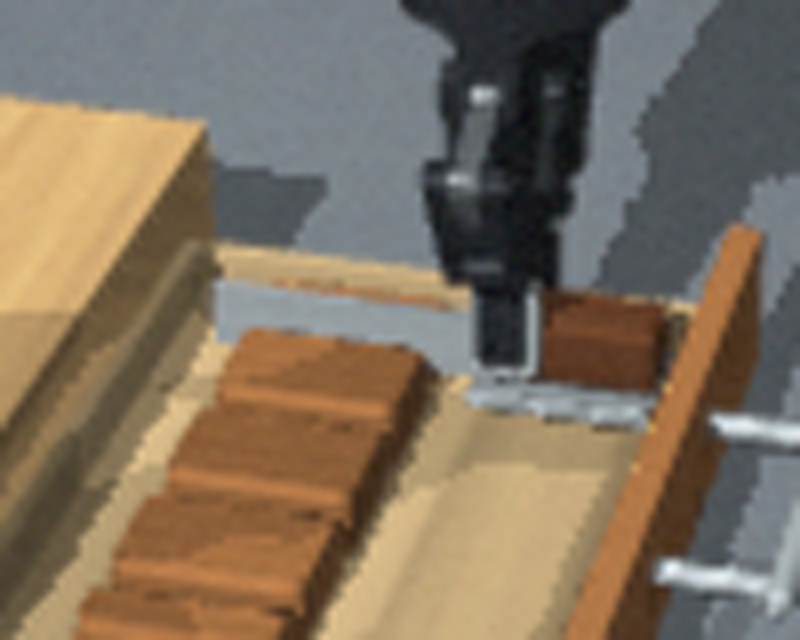

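>>> {"method": "step_arm", "body": {
  "xyz": [
    [0, 0, -4],
    [0, 0, -8],
    [0, 0, -11],
    [0, 0, -12],
    [0, 0, -12]
  ],
  "spin": [0, 0, 0, 0, 0],
  "fingers": [0, 0, 0, 0, 0]
}}

```text
time_s: 12.85
eef_pos: [0.545, -0.0508, 0.0265]
eef_rot: [0.51, 0.49, 0.509, -0.49]
wrist_force: [0.6, 0.8, -0.7]
opening: 0.263
```

Run:
```python
from h import *
s=snap("11",("side",)); st()
crop(s["side"],(190,140,290,220),8,"c16")
```

```text
t 12.9 pos [ 0.545  -0.0508  0.0265] jaw -1.5319 F [ 0.1  0.3 -0.5] op 0.262
```

View pics/c16.png

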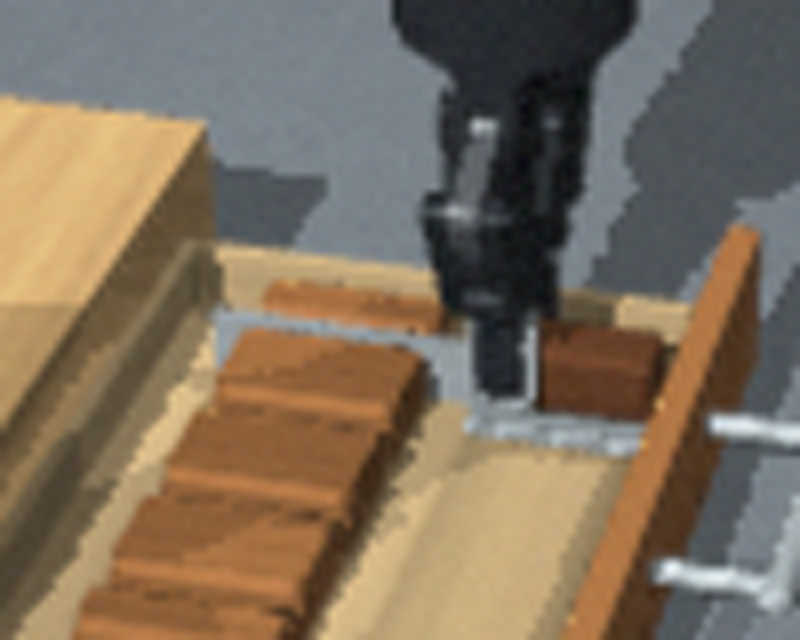

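>>> {"method": "step_arm", "body": {
  "xyz": [
    [0, 0, -1],
    [0, 0, -1.5],
    [0, 0, -1.5],
    [0, 0, -1.5],
    [0, 0, -1.5],
    [0, 0, -1.5],
    [0, 0, 5],
    [0, 0, 20],
    [0, 0, 50],
    [0, 0, 90]
  ],
  "spin": [0, 0, 0, 0, 0, 0, 0, 0, 0, 0],
  "fingers": [0, 0, 40, 40, 40, 40, 40, 40, 40, 40]
}}

```text
time_s: 13.9
eef_pos: [0.5435, -0.0505, 0.1168]
eef_rot: [0.509, 0.49, 0.511, -0.491]
wrist_force: [0.3, -0.8, 0.4]
opening: 0.398
```

Run:
```python
from h import *
s=snap("12",("side",)); st()
crop(s["side"],(190,140,290,220),8,"c17")
```

```text
t 13.95 pos [ 0.5484 -0.0518  0.1251] jaw -1.5317 F [ 4.1 -0.7  5.2] op 0.399
```

View pics/c17.png

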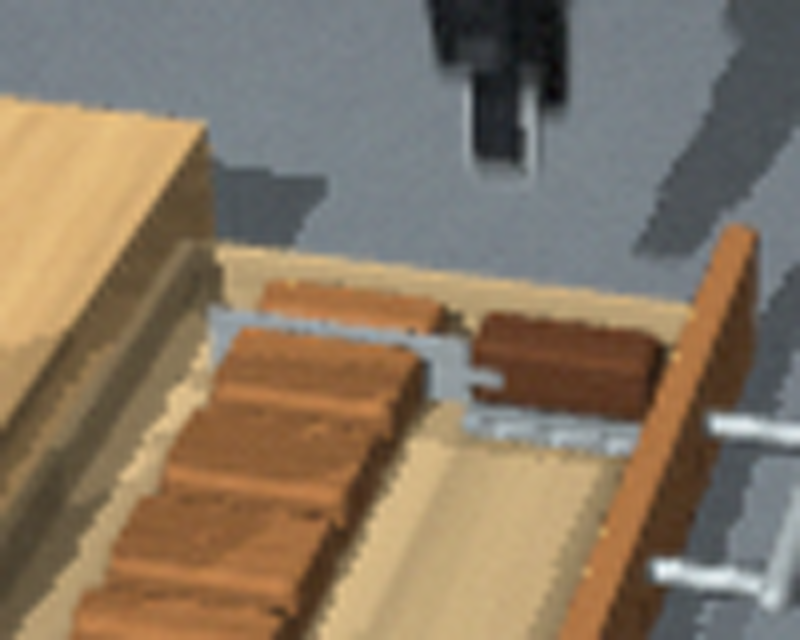

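View pics/side12.png

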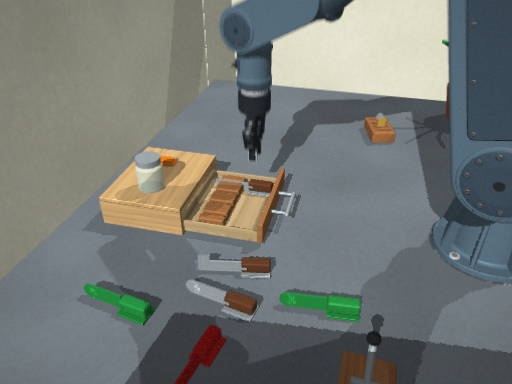

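>>> {"method": "step_arm", "body": {
  "xyz": [
    [-8, 30, 10],
    [-18, 70, 10],
    [-29, 115, 10],
    [-40, 160, 10],
    [-51, 200, 10],
    [-60, 240, 10],
    [-66, 265, 10],
    [-69, 274, 10],
    [-69, 274, 10],
    [-69, 274, 10]
  ],
  "spin": [0.02, 0.05, 0.08, 0.12, 0.16, 0.19, 0.206, 0.206, 0.206, 0.206],
  "fingers": [60, 60, 60, 60, 60, 60, 60, 60, 60, 60]
}}

```text
time_s: 14.95
eef_pos: [0.4762, 0.2225, 0.1268]
eef_rot: [0.558, 0.435, 0.557, -0.435]
wrist_force: [-0.3, -0.2, -0.4]
opening: 0.599
```

Run:
```python
from h import *
s=snap("13",("side","top")); st()
crop(s["side"],(180,180,300,330),5,"c18")
crop(s["top"],(120,110,320,250),4,"c19")
```

```text
t 15.05 pos [0.4763 0.222  0.1265] jaw -1.3277 F [-0.1  0.1 -0.6] op 0.597
```

View pics/c18.png

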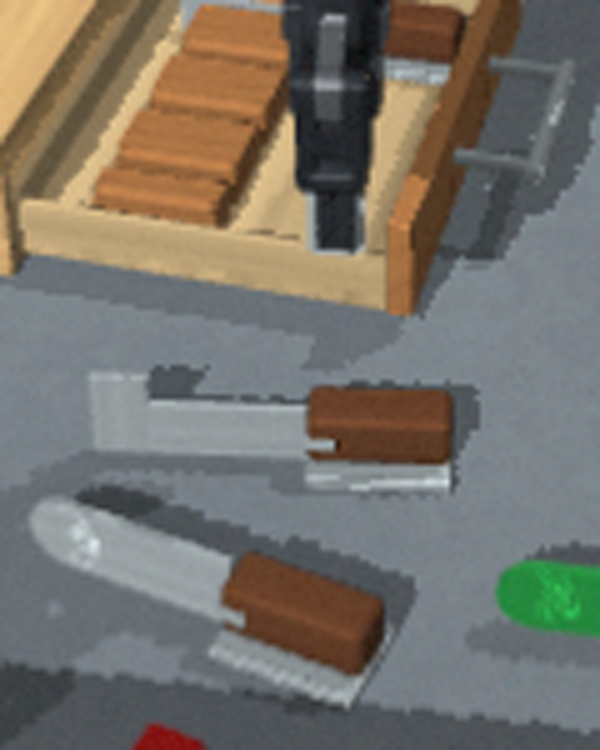

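View pics/c19.png

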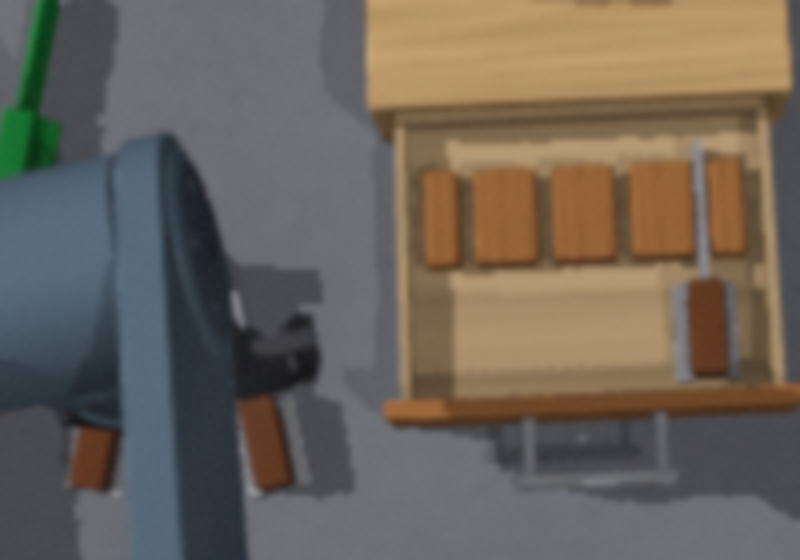

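>>> {"method": "step_arm", "body": {
  "xyz": [
    [0, 1, -25],
    [0, 1, -60],
    [0, 1, -90],
    [0, 1, -107],
    [0, 1, -116],
    [0, 1, -116],
    [0, 1, -116]
  ],
  "spin": [0, 0, 0, 0, 0, 0, 0],
  "fingers": [60, 60, 60, 60, 60, 60, 60]
}}

```text
time_s: 15.75
eef_pos: [0.4766, 0.2239, 0.011]
eef_rot: [0.557, 0.436, 0.557, -0.435]
wrist_force: [1.3, -0.9, 0.5]
opening: 0.596
```

Run:
```python
from h import *
s=snap("14",("side",)); st()
crop(s["side"],(180,180,300,330),5,"c20")
```

```text
t 15.8 pos [0.4769 0.2241 0.0114] jaw -1.3266 F [-0.2  0.1 -0. ] op 0.597
```

View pics/c20.png

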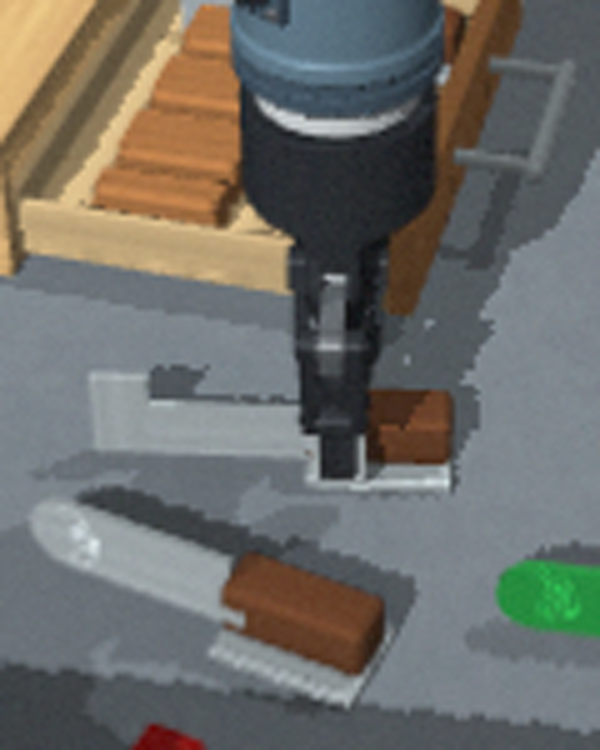

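>>> {"method": "step_arm", "body": {
  "xyz": [
    [0, 0, 0],
    [0, 0, 0],
    [0, 0, 0],
    [0, 0, 0],
    [0, 0, 0],
    [0, 0, 10],
    [0, 0, 30],
    [0, 0, 60],
    [0, 0, 90],
    [0, 0, 110]
  ],
  "spin": [0, 0, 0, 0, 0, 0, 0, 0, 0, 0],
  "fingers": [0, 0, 0, 0, 0, 0, 0, 0, 0, 0]
}}

```text
time_s: 16.8
eef_pos: [0.4762, 0.2244, 0.1228]
eef_rot: [0.558, 0.436, 0.557, -0.435]
wrist_force: [0.9, 0.2, -1.6]
opening: 0.264
```

>>> {"method": "step_arm", "body": {
  "xyz": [
    [7, -20, 0],
    [20, -55, 0],
    [35, -95, 0],
    [50, -135, 0],
    [60, -165, 0],
    [65, -176, 0],
    [65, -177, 0],
    [65, -177, 0],
    [65, -177, 0]
  ],
  "spin": [-0.02, -0.05, -0.09, -0.13, -0.17, -0.2, -0.206, -0.206, -0.206],
  "fingers": [0, 0, 0, 0, 0, 0, 0, 0, 0]
}}

```text
time_s: 17.7
eef_pos: [0.54, 0.0486, 0.1201]
eef_rot: [0.51, 0.49, 0.51, -0.49]
wrist_force: [0.2, 1.3, -2.1]
opening: 0.264
```

Run:
```python
from h import *
s=snap("15",("side","top")); st()
crop(s["side"],(170,130,300,260),5,"c21")
crop(s["top"],(200,110,330,230),5,"c22")
```

```text
t 17.8 pos [0.5402 0.0486 0.1202] jaw -1.5299 F [-0.3  0.3 -2. ] op 0.268
```

View pics/c21.png

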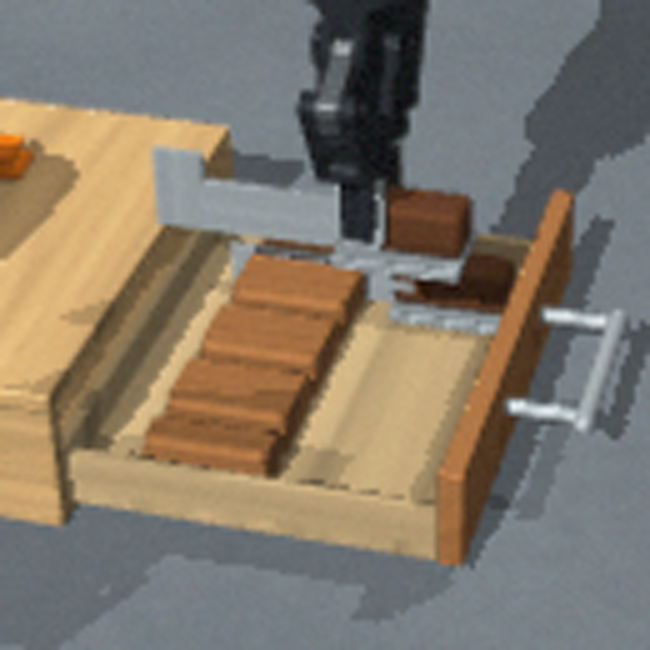

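View pics/c22.png

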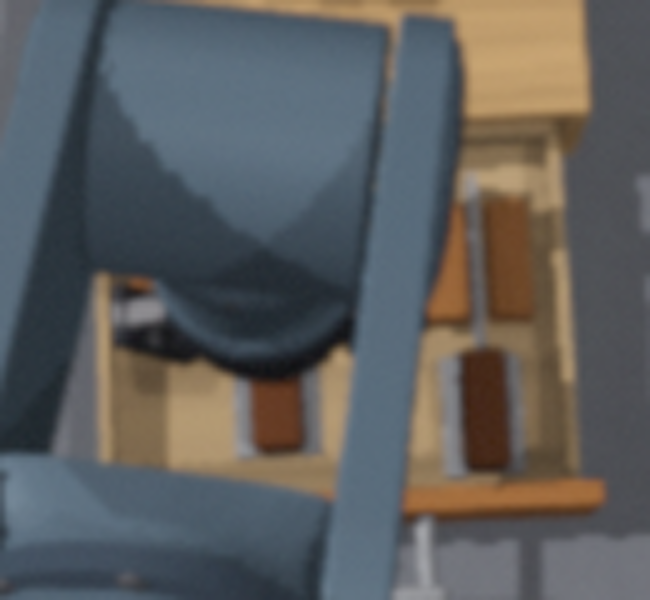

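>>> {"method": "step_arm", "body": {
  "xyz": [
    [1, -1.5, -15],
    [1, -1.5, -35],
    [1, -1.5, -50],
    [1, -1.5, -62],
    [1, -1.5, -64],
    [1, -1.5, -64],
    [1, -1.5, -64]
  ],
  "spin": [-0.003, -0.003, -0.003, -0.003, -0.003, -0.003, -0.003],
  "fingers": [0, 0, 0, 0, 0, 0, 0]
}}

```text
time_s: 18.5
eef_pos: [0.5424, 0.0456, 0.0569]
eef_rot: [0.509, 0.491, 0.509, -0.491]
wrist_force: [0.7, -0.2, -1.8]
opening: 0.267
```

Run:
```python
from h import *
s=snap("16",("side",)); st()
crop(s["side"],(180,150,280,230),8,"c23")
```

```text
t 18.55 pos [0.5425 0.0456 0.0571] jaw -1.535 F [-0.5  0.3 -2.2] op 0.263
```

View pics/c23.png

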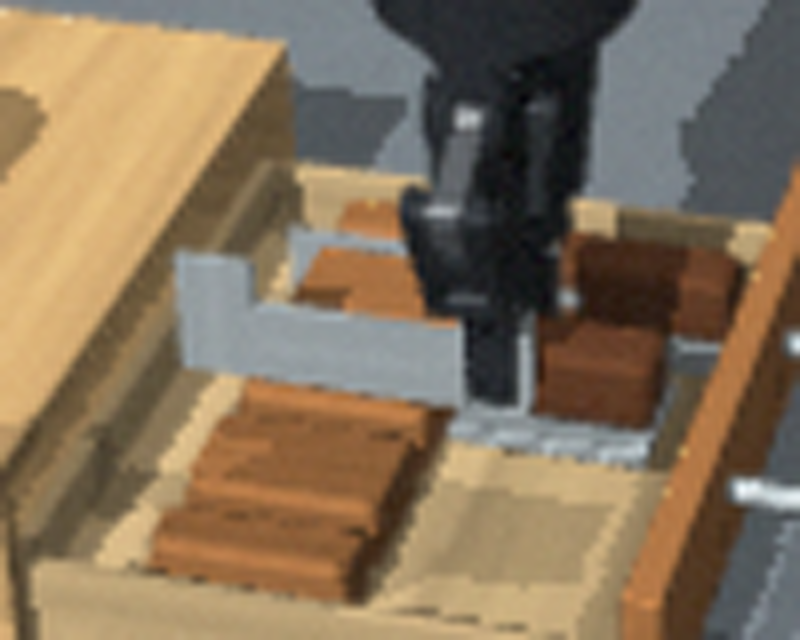

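>>> {"method": "step_arm", "body": {
  "xyz": [
    [0, 1.2, -2],
    [0, 1.2, -6],
    [0, 1.2, -10],
    [0, 1.2, -14],
    [0, 1.2, -18],
    [0, 1.2, -18]
  ],
  "spin": [0.002, 0.002, 0.002, 0.002, 0.002, 0.002],
  "fingers": [0, 0, 0, 0, 0, 0]
}}

```text
time_s: 19.15
eef_pos: [0.5411, 0.0469, 0.0374]
eef_rot: [0.509, 0.49, 0.51, -0.491]
wrist_force: [0.5, -0.7, -1.5]
opening: 0.267
```

Run:
```python
from h import *
s=snap("17",("side",)); st()
crop(s["side"],(180,150,280,230),8,"c24")
```

```text
t 19.2 pos [0.5413 0.0469 0.0378] jaw -1.533 F [-0.8  0.2 -1.9] op 0.263
```

View pics/c24.png

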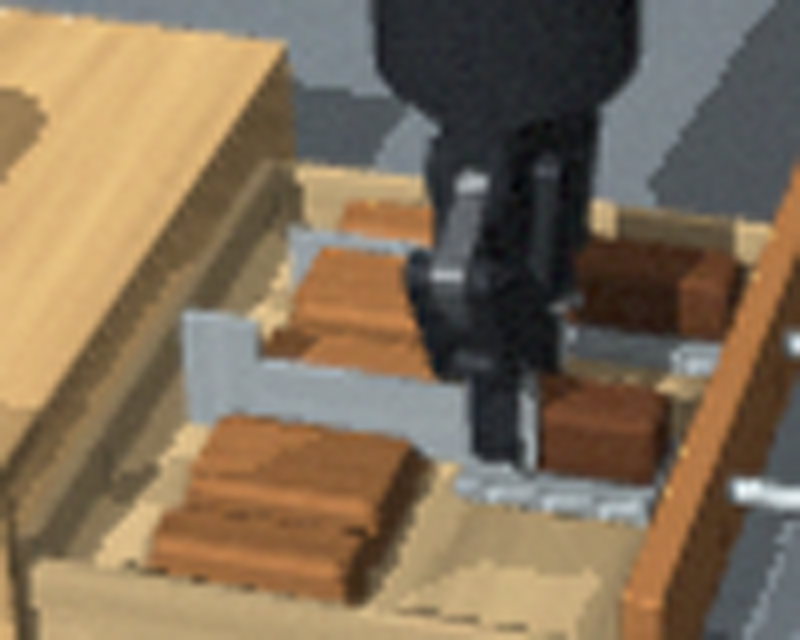

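>>> {"method": "step_arm", "body": {
  "xyz": [
    [0, 0, -4],
    [0, 0, -8],
    [0, 0, -11],
    [0, 0, -13],
    [0, 0, -13.5],
    [0, 0, -13.5]
  ],
  "spin": [0, 0, 0, 0, 0, 0],
  "fingers": [0, 0, 0, 0, 0, 0]
}}

```text
time_s: 19.8
eef_pos: [0.5426, 0.0469, 0.0255]
eef_rot: [0.51, 0.491, 0.509, -0.49]
wrist_force: [-0.7, 0.1, 3.5]
opening: 0.267
```

>>> {"method": "step_arm", "body": {
  "xyz": [
    [0, 0, 0],
    [0, 0, 0],
    [0, 0, 0],
    [0, 0, 0],
    [0, 0, 6],
    [0, 0, 20],
    [0, 0, 50],
    [0, 0, 90],
    [0, 0, 100],
    [0, 0, 100]
  ],
  "spin": [0, 0, 0, 0, 0, 0, 0, 0, 0, 0],
  "fingers": [40, 40, 40, 40, 40, 40, 40, 40, 40, 40]
}}

```text
time_s: 20.8
eef_pos: [0.5437, 0.0467, 0.1281]
eef_rot: [0.511, 0.492, 0.508, -0.489]
wrist_force: [-0.5, -0.4, -0.4]
opening: 0.4
```

Run:
```python
from h import *
s=snap("18",("side","top")); st()
crop(s["side"],(180,130,300,330),4,"c25")
```

```text
t 20.9 pos [0.5413 0.0469 0.1246] jaw -1.533 F [-0.4  0.4 -0.3] op 0.399
```

View pics/c25.png

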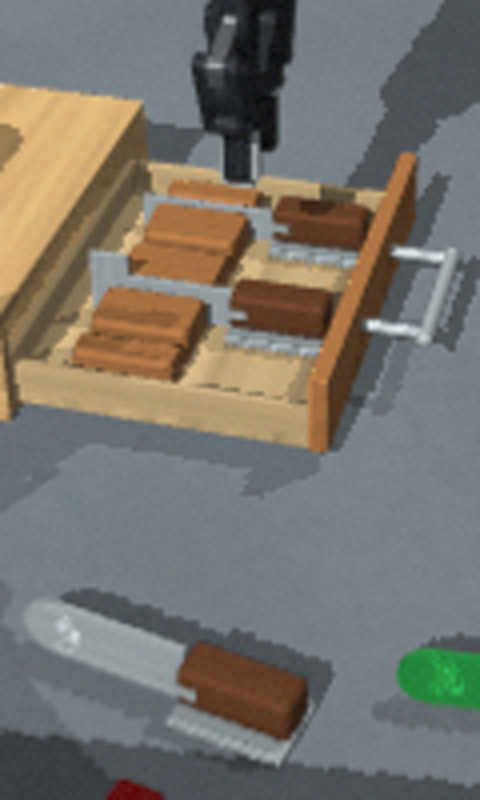

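View pics/top18.png

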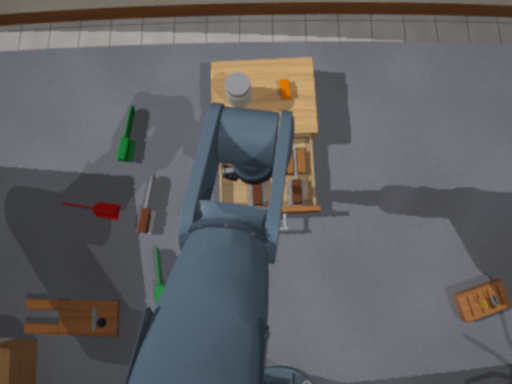

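>>> {"method": "step_arm", "body": {
  "xyz": [
    [-8, 30, 0],
    [-18, 70, 0],
    [-29, 115, 0],
    [-40, 160, 0],
    [-51, 205, 0],
    [-58, 245, 0],
    [-63, 268, 0],
    [-65, 277, 0],
    [-65, 277, 0],
    [-65, 277, 0]
  ],
  "spin": [-0.02, -0.05, -0.08, -0.11, -0.14, -0.16, -0.183, -0.183, -0.183, -0.183],
  "fingers": [60, 60, 60, 60, 60, 60, 60, 60, 60, 60]
}}

```text
time_s: 21.9
eef_pos: [0.4765, 0.3227, 0.1238]
eef_rot: [-0.462, -0.534, -0.462, 0.536]
wrist_force: [0.2, -0.1, -0.3]
opening: 0.6
```

Run:
```python
from h import *
s=snap("19",("side","top")); st()
crop(s["side"],(170,180,290,330),5,"c26")
crop(s["top"],(110,120,330,260),3.6,"c27")
```

```text
t 22.0 pos [0.477  0.3225 0.1244] jaw -1.7174 F [ 0.4 -0.5  0.6] op 0.598
```

View pics/c26.png

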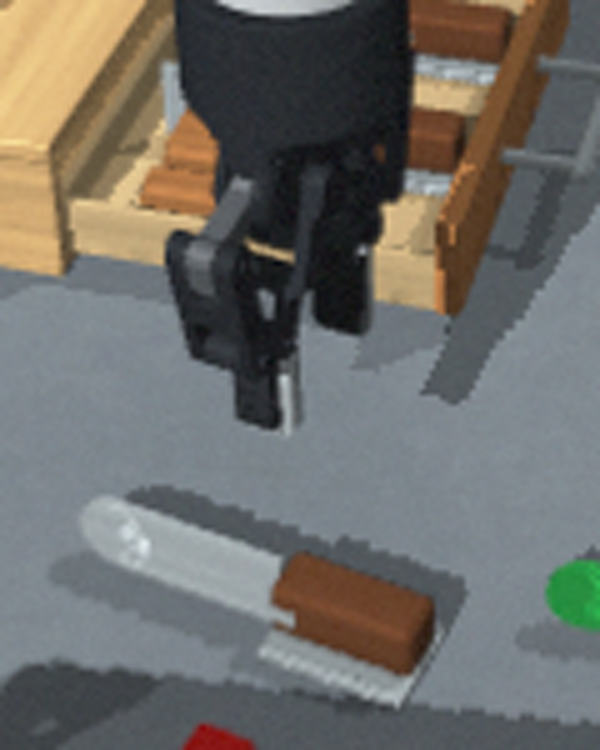

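View pics/c27.png

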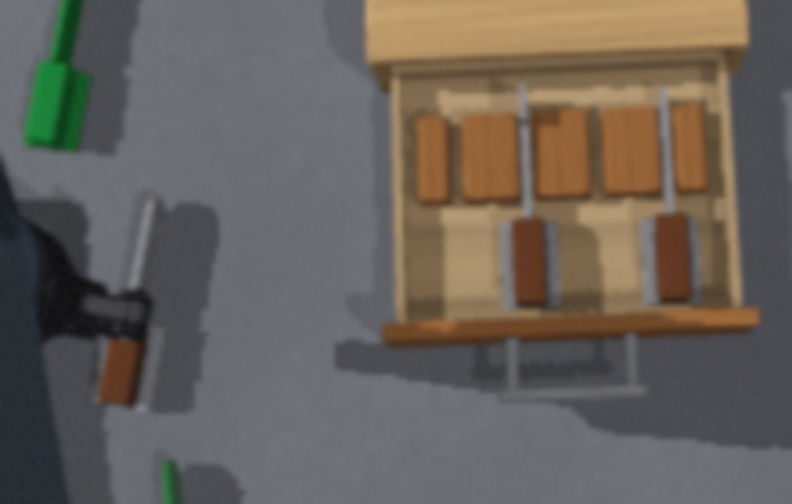

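>>> {"method": "step_arm", "body": {
  "xyz": [
    [0, 1, -25],
    [0, 1, -60],
    [0, 1, -90],
    [0, 1, -105],
    [0, 1, -112],
    [0, 1, -112],
    [0, 1, -112]
  ],
  "spin": [0, 0, 0, 0, 0, 0, 0],
  "fingers": [60, 60, 60, 60, 60, 60, 60]
}}

```text
time_s: 22.7
eef_pos: [0.4779, 0.3251, 0.0141]
eef_rot: [0.463, 0.536, 0.462, -0.534]
wrist_force: [-0.6, 0.8, -0.0]
opening: 0.6
```

Run:
```python
from h import *
s=snap("20",("side",)); st()
crop(s["side"],(170,180,290,330),5,"c28")
```

```text
t 22.75 pos [0.478  0.3253 0.0144] jaw -1.7161 F [ 0.3  0.4 -0.3] op 0.605
```

View pics/c28.png

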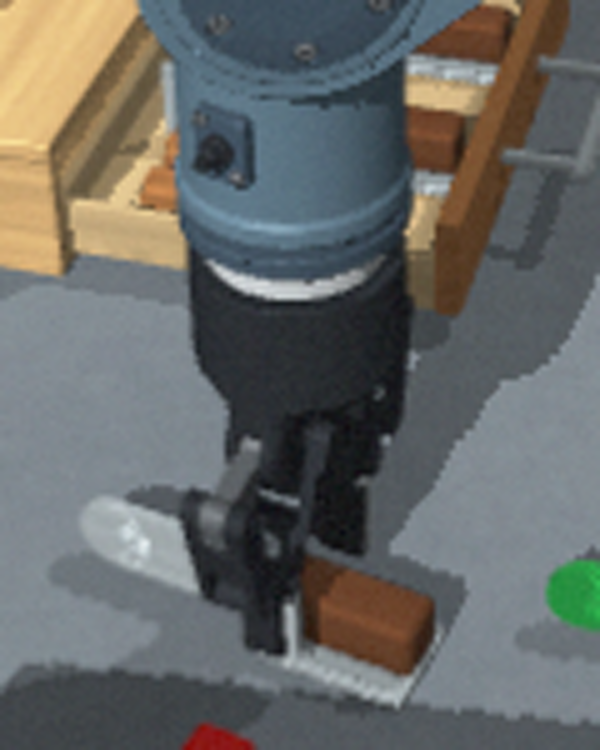

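>>> {"method": "step_arm", "body": {
  "xyz": [
    [-1, 0, -2],
    [-2, 0, -3],
    [-2, 0, -3],
    [-2, 0, -3],
    [-2, 0, -3],
    [-2, 0, -3],
    [-2, 0, -3],
    [-2, 0, -3]
  ],
  "spin": [0, 0, 0, 0, 0, 0, 0, 0],
  "fingers": [60, 60, 0, 0, 0, 0, 0, 0]
}}

```text
time_s: 23.55
eef_pos: [0.475, 0.3251, 0.0102]
eef_rot: [0.462, 0.535, 0.462, -0.535]
wrist_force: [-1.6, 0.3, 5.6]
opening: 0.268
```

>>> {"method": "step_arm", "body": {
  "xyz": [
    [0, 0, 10],
    [0, 0, 30],
    [0, 0, 60],
    [0, 0, 90],
    [0, 0, 110],
    [0, 0, 110]
  ],
  "spin": [0, 0, 0, 0, 0, 0],
  "fingers": [0, 0, 0, 0, 0, 0]
}}

```text
time_s: 24.15
eef_pos: [0.4767, 0.3257, 0.1232]
eef_rot: [0.463, 0.537, 0.462, -0.533]
wrist_force: [0.7, 0.8, -1.1]
opening: 0.269
```

>>> {"method": "step_arm", "body": {
  "xyz": [
    [7, -25, 0],
    [18, -65, 0],
    [31, -110, 0],
    [43, -155, 0],
    [54, -195, 0],
    [61, -220, 0],
    [64, -229, 0],
    [64, -229, 0],
    [64, -229, 0],
    [64, -229, 0]
  ],
  "spin": [0.02, 0.05, 0.08, 0.12, 0.15, 0.175, 0.183, 0.183, 0.183, 0.183],
  "fingers": [0, 0, 0, 0, 0, 0, 0, 0, 0, 0]
}}

```text
time_s: 25.15
eef_pos: [0.538, 0.0972, 0.1193]
eef_rot: [0.509, 0.49, 0.51, -0.49]
wrist_force: [0.2, -0.1, -1.3]
opening: 0.268
```

Run:
```python
from h import *
s=snap("21",("side",)); st()
crop(s["side"],(150,150,290,250),5.5,"c29")
```

```text
t 25.2 pos [0.5382 0.0973 0.1195] jaw -1.5314 F [ 1.2 -0.  -2.4] op 0.266
```

View pics/c29.png

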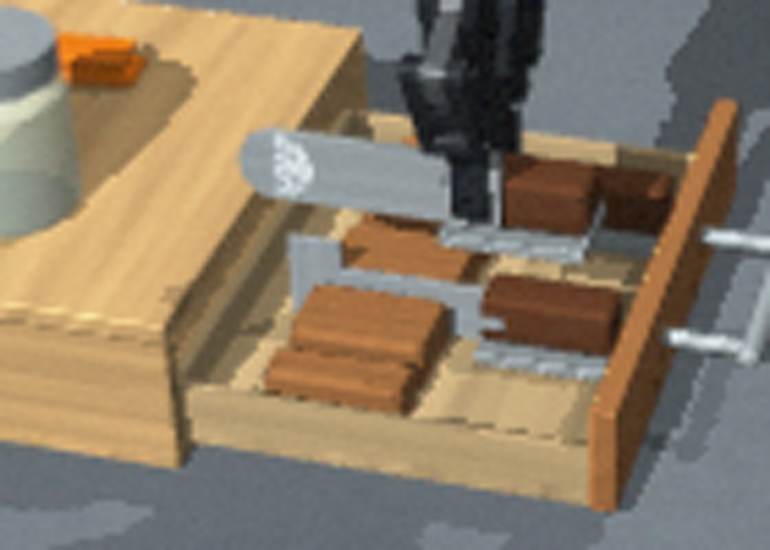

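>>> {"method": "step_arm", "body": {
  "xyz": [
    [1, -0.6, -15],
    [1, -0.6, -35],
    [1, -0.6, -50],
    [1, -0.6, -61],
    [1, -0.6, -63],
    [1, -0.6, -63],
    [1, -0.6, -63]
  ],
  "spin": [0, 0, 0, 0, 0, 0, 0],
  "fingers": [0, 0, 0, 0, 0, 0, 0]
}}

```text
time_s: 25.9
eef_pos: [0.5404, 0.0953, 0.0574]
eef_rot: [0.51, 0.491, 0.509, -0.49]
wrist_force: [-0.2, 0.8, -2.0]
opening: 0.265
```

Run:
```python
from h import *
s=snap("22",("side",)); st()
crop(s["side"],(170,150,270,240),7,"c30")
```

```text
t 25.95 pos [0.5405 0.0953 0.0576] jaw -1.533 F [ 0.3 -0.3 -1.4] op 0.267
```

View pics/c30.png

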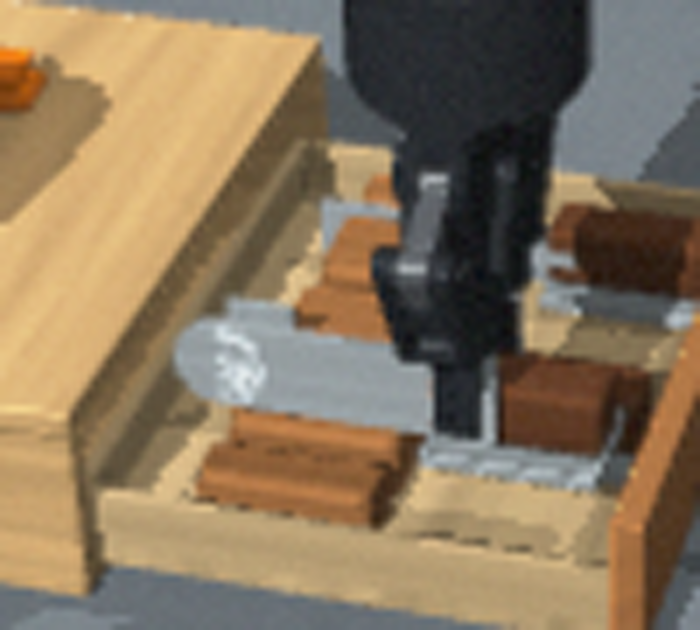

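>>> {"method": "step_arm", "body": {
  "xyz": [
    [0, 0.7, -2],
    [0, 0.7, -6],
    [0, 0.7, -10],
    [0, 0.7, -14],
    [0, 0.7, -18],
    [0, 0.7, -18]
  ],
  "spin": [0, 0, 0, 0, 0, 0],
  "fingers": [0, 0, 0, 0, 0, 0]
}}

```text
time_s: 26.55
eef_pos: [0.5391, 0.096, 0.0379]
eef_rot: [0.509, 0.49, 0.51, -0.491]
wrist_force: [-0.1, 1.4, -2.0]
opening: 0.265
```

Run:
```python
from h import *
s=snap("23",("side",)); st()
crop(s["side"],(170,150,270,240),7,"c31")
```

```text
t 26.6 pos [0.5393 0.096  0.0383] jaw -1.533 F [ 0.1 -0.7 -1.6] op 0.263
```

View pics/c31.png

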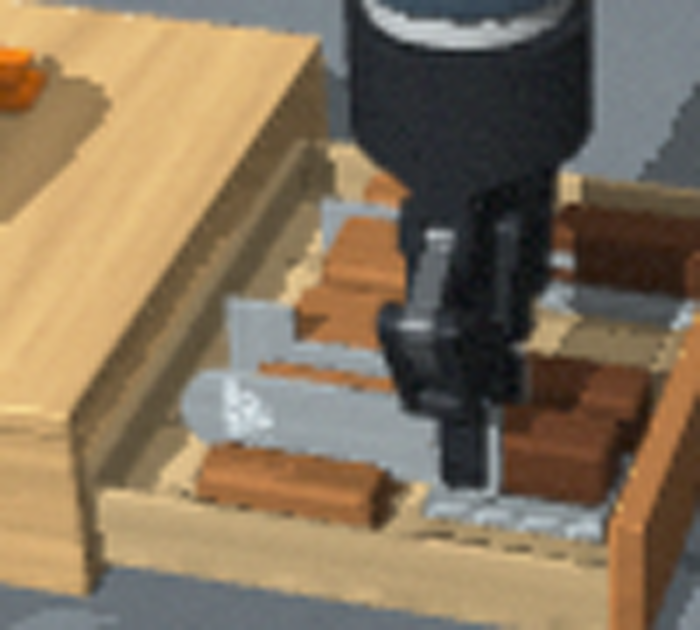

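>>> {"method": "step_arm", "body": {
  "xyz": [
    [0, 0, -4],
    [0, 0, -8],
    [0, 0, -11],
    [0, 0, -13],
    [0, 0, -14],
    [0, 0, -14]
  ],
  "spin": [0, 0, 0, 0, 0, 0],
  "fingers": [0, 0, 0, 0, 0, 0]
}}

```text
time_s: 27.2
eef_pos: [0.5396, 0.096, 0.0246]
eef_rot: [0.509, 0.49, 0.509, -0.491]
wrist_force: [-0.5, 0.5, -2.4]
opening: 0.267
```

>>> {"method": "step_arm", "body": {
  "xyz": [
    [0, 0, 0],
    [0, 0, 0],
    [0, 0, 0],
    [0, 0, 0],
    [0, 0, 6],
    [0, 0, 20],
    [0, 0, 50],
    [0, 0, 90],
    [0, 0, 120],
    [0, 0, 120]
  ],
  "spin": [0, 0, 0, 0, 0, 0, 0, 0, 0, 0],
  "fingers": [38, 38, 38, 38, 38, 38, 38, 38, 38, 38]
}}

```text
time_s: 28.2
eef_pos: [0.5435, 0.096, 0.1514]
eef_rot: [0.512, 0.493, 0.507, -0.488]
wrist_force: [1.0, -0.0, 0.4]
opening: 0.378
```

Run:
```python
from h import *
s=snap("24",("side",)); st()
crop(s["side"],(150,140,300,250),5,"c32")
```

```text
t 28.25 pos [0.542  0.096  0.1487] jaw -1.5328 F [-0.2  0.8 -1.1] op 0.379
```

View pics/c32.png

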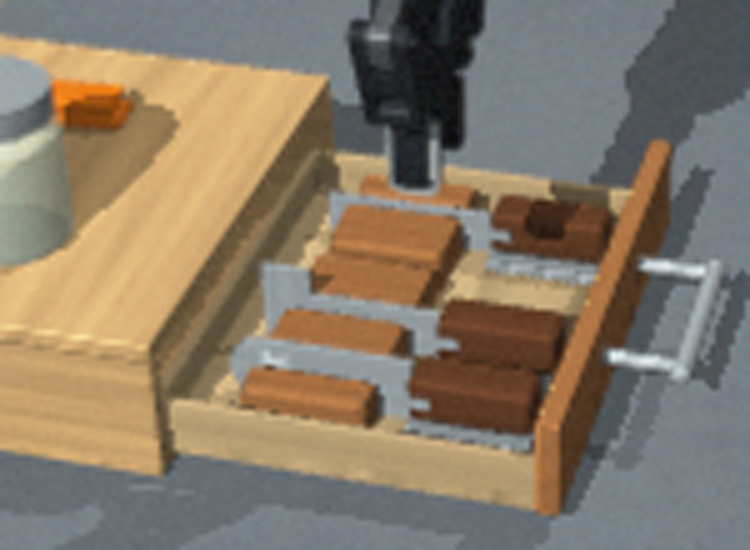

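>>> {"method": "step_arm", "body": {
  "xyz": [
    [-10, -7, 0],
    [-25, -15, 0],
    [-40, -25, 0],
    [-55, -35, 0],
    [-70, -45, 0],
    [-85, -55, 0],
    [-98, -67, 0],
    [-106, -78, 0],
    [-106, -79, 0],
    [-106, -79, 0]
  ],
  "spin": [0.14, 0.28, 0.42, 0.56, 0.7, 0.84, 0.98, 1.12, 1.26, 1.4],
  "fingers": [32, 32, 32, 32, 32, 32, 32, 32, 32, 32]
}}

```text
time_s: 29.25
eef_pos: [0.4327, 0.0168, 0.1441]
eef_rot: [0.705, 0.045, 0.706, -0.045]
wrist_force: [-0.4, 1.0, 0.3]
opening: 0.318
```

>>> {"method": "step_arm", "body": {
  "xyz": [
    [0, 0, 0],
    [0, 0, 0],
    [0, 0, 0],
    [0, 0, 0]
  ],
  "spin": [0.14, 0.17, 0.17, 0.17],
  "fingers": [32, 32, 32, 32]
}}

```text
time_s: 29.65
eef_pos: [0.4334, 0.0171, 0.1445]
eef_rot: [0.707, -0.012, 0.707, 0.012]
wrist_force: [-0.4, 0.1, 0.7]
opening: 0.317
```

Run:
```python
from h import *
s=snap("25",("side","top")); st()
crop(s["side"],(180,90,320,230),4,"c33")
crop(s["top"],(200,110,330,240),5,"c34")
```

```text
t 29.75 pos [0.4336 0.0171 0.1447] jaw 0.0353 F [ 1.2 -0.2  0.4] op 0.323
```

View pics/c33.png

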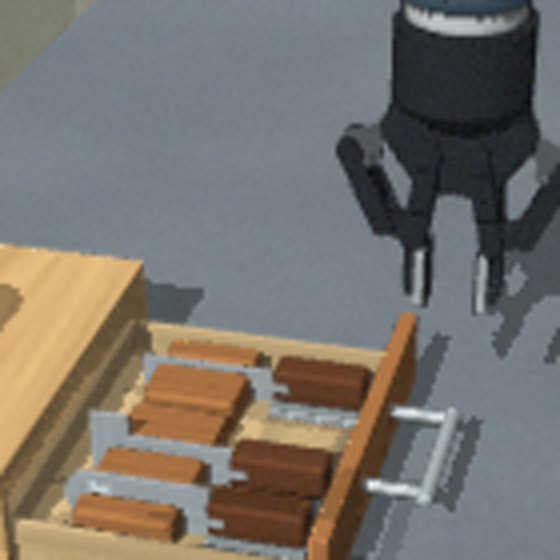

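View pics/c34.png

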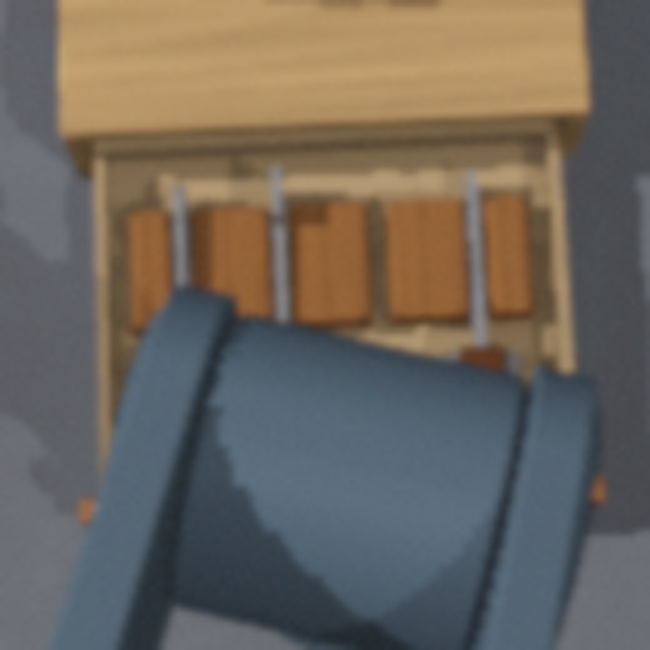

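>>> {"method": "step_arm", "body": {
  "xyz": [
    [0, 0, -30],
    [0, 0, -65],
    [0, 0, -95],
    [0, 0, -112],
    [0, 0, -121],
    [0, 0, -121],
    [0, 0, -121]
  ],
  "spin": [0, 0, 0, 0, 0, 0, 0],
  "fingers": [32, 32, 32, 32, 32, 32, 32]
}}

```text
time_s: 30.45
eef_pos: [0.4344, 0.0169, 0.0244]
eef_rot: [0.707, -0.013, 0.707, 0.013]
wrist_force: [1.0, 0.7, -0.2]
opening: 0.321
```

>>> {"method": "step_arm", "body": {
  "xyz": [
    [0, 0, 0],
    [0, 0, 0],
    [0, 0, 0],
    [0, 0, 0],
    [0, 0, 0],
    [0, 0, 0]
  ],
  "spin": [0, 0, 0, 0, 0, 0],
  "fingers": [0, 0, 0, 0, 0, 0]
}}

```text
time_s: 31.05
eef_pos: [0.4351, 0.0167, 0.0251]
eef_rot: [0.708, -0.013, 0.706, 0.013]
wrist_force: [-0.4, 0.7, 6.7]
opening: 0.094
```

Gripped. Push gently along the drawer axis.

>>> {"method": "step_arm", "body": {
  "xyz": [
    [6, 0, 0],
    [18, 1, 0],
    [34, 1, 0],
    [52, 2, 0],
    [70, 3, 0],
    [88, 3, 0],
    [106, 4, 0],
    [122, 4, 0],
    [136, 5, 0],
    [146, 5, 0]
  ],
  "spin": [0, 0, 0, 0, 0, 0, 0, 0, 0, 0],
  "fingers": [0, 0, 0, 0, 0, 0, 0, 0, 0, 0]
}}

```text
time_s: 32.05
eef_pos: [0.5813, 0.0222, 0.0251]
eef_rot: [0.708, -0.013, 0.706, 0.013]
wrist_force: [-1.8, 3.1, 8.8]
opening: 0.09
```

>>> {"method": "step_arm", "body": {
  "xyz": [
    [6, 0, 0],
    [12, 0, 0],
    [18, 1, 0],
    [23, 1, 0],
    [27, 1, 0],
    [31, 1, 0],
    [33, 1, 0],
    [34, 1, 0]
  ],
  "spin": [0, 0, 0, 0, 0, 0, 0, 0],
  "fingers": [0, 0, 0, 0, 0, 0, 0, 0]
}}

```text
time_s: 32.85
eef_pos: [0.613, 0.0234, 0.0251]
eef_rot: [0.706, -0.013, 0.708, 0.013]
wrist_force: [-10.0, 1.5, 14.6]
opening: 0.091
```

>>> {"method": "step_arm", "body": {
  "xyz": [
    [1, 0, 0],
    [2, 0, 0],
    [3, 0, 0],
    [3, 0, 0]
  ],
  "spin": [0, 0, 0, 0],
  "fingers": [0, 0, 0, 0]
}}

```text
time_s: 33.25
eef_pos: [0.613, 0.0234, 0.025]
eef_rot: [0.704, -0.013, 0.71, 0.014]
wrist_force: [-18.6, 0.0, 21.8]
opening: 0.093
```

>>> {"method": "step_arm", "body": {
  "xyz": [
    [-2, 0, 0],
    [-3, 0, 0],
    [-3, 0, 0],
    [-3, 0, 0],
    [-3, 0, 0],
    [-3, 0, 0],
    [-3, 0, 15],
    [-3, 0, 45],
    [-3, 0, 85],
    [-3, 0, 120]
  ],
  "spin": [0, 0, 0, 0, 0, 0, 0, 0, 0, 0],
  "fingers": [0, 0, 30, 30, 30, 30, 30, 30, 30, 30]
}}

```text
time_s: 34.25
eef_pos: [0.614, 0.0229, 0.1465]
eef_rot: [0.707, -0.013, 0.707, 0.013]
wrist_force: [-0.5, 0.5, 1.3]
opening: 0.301
```

>>> {"method": "step_arm", "body": {
  "xyz": [
    [-20, -20, 10],
    [-40, -60, 20],
    [-60, -105, 30],
    [-80, -150, 40],
    [-100, -195, 40],
    [-110, -240, 40],
    [-115, -270, 40],
    [-115, -280, 40],
    [-115, -280, 40]
  ],
  "spin": [0, 0, 0, 0, 0, 0, 0, 0, 0],
  "fingers": [30, 30, 30, 30, 30, 30, 30, 30, 30]
}}

```text
time_s: 35.15
eef_pos: [0.4987, -0.2583, 0.1846]
eef_rot: [0.707, -0.012, 0.707, 0.012]
wrist_force: [0.7, -0.3, 0.4]
opening: 0.304
```

Run:
```python
from h import *
s=snap("26",("side","top")); st()
crop(s["side"],(90,110,290,260),4,"c35")
crop(s["top"],(200,45,330,175),4,"c36")
def c(p,o,k): return (np.array(p,float)+.5)/k-.5+o
```

```text
t 35.25 pos [ 0.4989 -0.256   0.184 ] jaw 0.0374 F [-0.7  0.1 -0.3] op 0.305
```

View pics/c35.png

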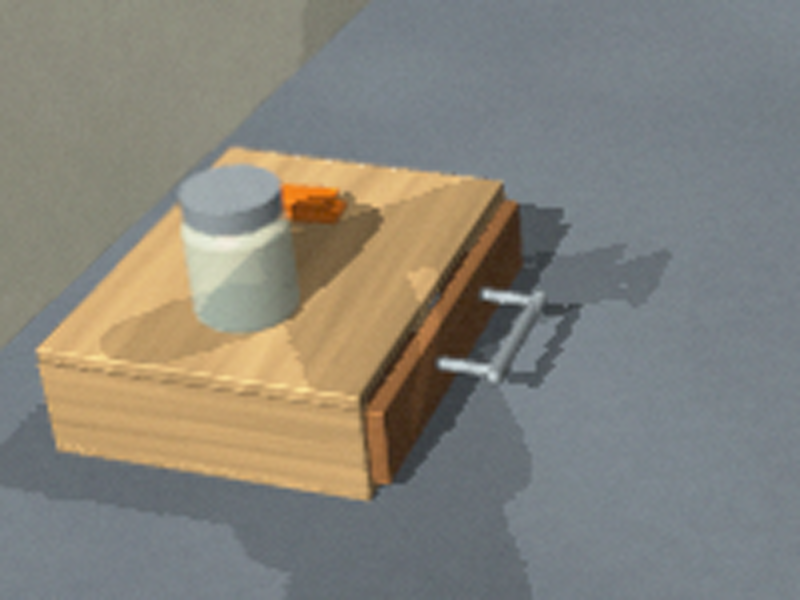

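View pics/c36.png

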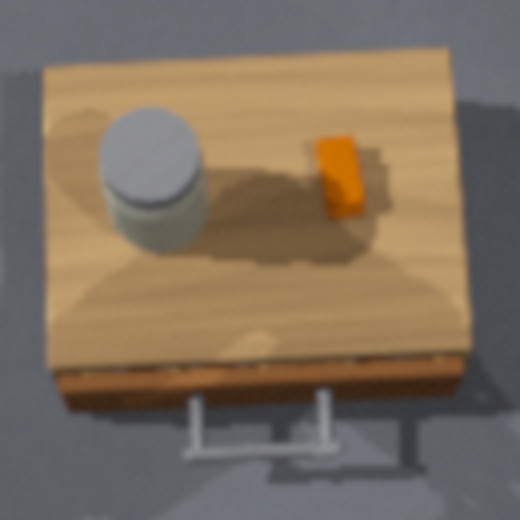

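View pics/top26.png

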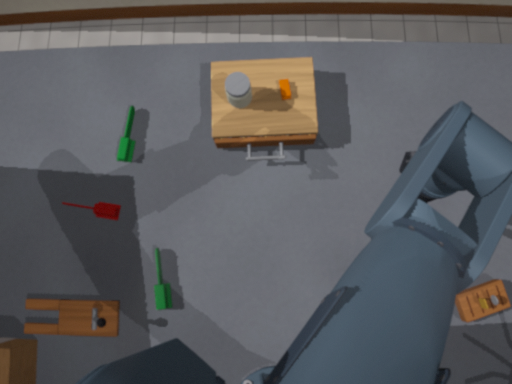

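Run:
```python
from h import *
def c(p,o,k): return (np.array(p,float)+.5)/k-.5+o
B=onz("top",c([(187,455),(338,449)],(200,45),4),.043);print(B.mean(0), "travel from open", np.linalg.norm(B.mean(0)-[.43336,.01893,.043]))
```

```text
[0.61172814 0.02523529 0.043     ] travel from open 0.17847954988126394
```

```bash
python3 -c "
from bench import hand_in
print(hand_in())"
```

```text
the job is handed in; nothing more can be done
None
```

I pulled the drawer out to its stop, put away all the tools on the bench and pushed the drawer shut. I then handed the job in at about 35 s of the 210 s allowed.

- **Tools stored:** three tools were on the bench, and no sole scraper was found. From the blade heights I took them to be the tread pick (slot 4), ice scraper (slot 2) and shoehorn (slot 1). Each has its handle towards the drawer front. With the drawer still open, the pictures showed each blade down in its own slot.
- **Shoehorn seating:** its wrist force gave no clear sign of touching the floor before I let go, so I judge that one fully down from the pictures alone.
- **Drawer shut:** it came up against a firm stop with the bar at x = 0.613 m, 0.180 m from the pulled-out stop by the arm's readings. The top camera gave 0.178 m, a difference within its measuring error.
- **Everything else:** in the last pictures the jar and clip appear where they started, and so do the look-alikes. The arm was clear of everything. The highest wrist force I read was about 29 N.

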